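# Load the indexing drill fixture with turned spindles

## Robot

A 6-joint arm with a two-finger parallel gripper is mounted at the origin on the work surface. World frame = base frame: x ahead of the robot, y to its left, z up, the work surface at z = 0. Lengths are in m, angles in degrees, forces in N, time in s.
With the tool pointing down it reaches from about 0.3 to 0.75 m from the base axis. Payload 8.5 kg.
Tool frame: the origin (TCP) lies midway between the tips of the shut fingers; the grasp point (between the pads) lies 19 mm behind it (env.pinch_z is the z of the grasp point in the tool frame, in m); z points along the fingers, y is the line along which they close (so a half turn about z gives the same grasp; the last joint's range is limited). The gripper opens to 85 mm and grips with 20 to 120 N. Pads are 22 mm wide; open, the fingers measure 114 mm over their backs; the gripper's body (76 mm by 85 mm) begins 54 mm behind the grasp point. The pads swing forward as they close: fully open they stand 13 mm farther back than shut.
Start: joints at [50.976, 21.807, 74.336, -0, 83.858, -12.336], TCP at [0.247, 0.491, 0.231] pointing down, gripper open.
Joint ranges: [-178.18, 178.18], [-50.72, 133.34], [12.68, 142.11], [-81.47, 261.47], [9.98, 163.14], [-165.26, 165.26]. Speed limits (degrees/s): [136.94, 136.94, 180, 180, 180, 180].

## Interface

Orientations are given as a 3x3 rotation matrix whose columns are the frame's x, y, z axes.
In Python, from rig import env gives the robot as it stands.
- The arm moves only by the tool arm_command, never from a script. Its argument "deltas" is a list of rows, each an object of numbers: "rx", "ry", "rz": the turn, a rotation vector about the tool's x, y, z in rad; "dx", "dy", "dz": the shift along the tool's x, y, z in m; "fingers": the finger opening in m, from 0 to 0.0854. In form: [{"rx": .., "ry": .., "rz": .., "dx": .., "dy": .., "dz": .., "fingers": ..}, ...]. A call has 1 to 12 rows; each row shifts and turns the commanded pose from where the row before left it, along the tool's axes as they then stand; what a row does not reach is not made up. A row lasts 1/10 s, in which the tool goes at most 50 mm and 8.59 degrees, less where a joint would pass 70% of its speed; a pose out of reach is approached as far as the arm can. A call is refused whole if a number of a shift passes 0.05 or a number of a turn 0.15, either way. A call with a gripper value outside its range is refused whole. The fingers move at their own pace and stop on an object; "squeeze" is the grip in N (left out, the last holds). Time passes only in rows, so rows that do not move let the fingers close. It gives the time, the measured TCP pose, the force, the opening and the grip force at its end, in the units of the state.
- env.observe(): the state, without advancing time (a new reading comes with each control period).
- env.get_image(name): name is "scene" or "top"; returns a dict with "color" (384x512x3 uint8, blue, green, red), "camera_matrix" (3x3 intrinsics, pixels), "eye" and "orientation" of the camera in the world. Camera axes: x right, y up, looking along -z (the intrinsics and any distortion apply to the point x, -y, -z); pixel columns grow to the right and rows downward; lengths in m; the calibration is good to about 2 mm. A picture is of the moment at which its call begins. There is no depth.
- env.close_job(): hands the job in; it is judged then, once.
Trained networks look in a picture, given as the dict that the camera call returned (one of the last four; its "shot" number tells which), for a name from the list of things; names that differ only in an ending like _2 or _b are one class to them, and where a whole thing is asked for, a point or a joint stands for the part that bears it (a point fixed in the world has none). Each returns a list of dicts, best first, with "p" (0 to 1); they miss things now and then, are a little off and sometimes report something else, mostly with a low value. They report only what shows in the picture. A call takes as long as a camera call. They do not tell look-alikes from the thing itself.
- env.look_for(query, picture): "box" ([left, top, right, bottom] in pixels, round what is visible of it).
- env.tip_of(query, picture): "location" ([column, row] in pixels: a listed point, or the origin of a listed thing).
The state is a dict: "time_s": time; "q": joint angles; "qvel": joint speeds; "joint_efforts": joint torques, N m; "position": TCP position; "tool_rot": TCP orientation; "ft_force": force on the tool from outside, world axes, zero at the start; "wrist_torque": the same for the moment, N m; "grip_width": finger opening in m; "gripper_force": force on a finger pad.
Only numpy, scipy, OpenCV 4.12 (cv2) and the standard library are available. Lean on these libraries where they do the work, as an engineer would, in place of code of your own. Each camera call takes 0.05 s, during which the arm holds its last target. There are 200 camera calls.

## Task

Load every turned spindle that lies on the bench (two or three of them) into the rotary drilling fixture, always working at the nest that stands at the red pointer: swing its yellow strap out of the way, lay one spindle down into that nest's V-supports, centred end to end, and swing the strap fully across it to its stop, then turn the table clockwise by its brass post one click, so that the next empty nest stops at the pointer, and go on until all spindles are seated and strapped. Do not strap a spindle in a nest that has not yet come to the pointer, leave the turntable resting in a detent, and leave the mallet, screwdriver, tin and loose beads where they are.

Things in the scene. Friction and masses are not known exactly. Their poses are not given: they have to be found in the camera images.
- fixture: Rotary drilling fixture, fixed to the bench: green round base with a red diamond pointer on the bench at the robot's side. Origin: on the bench (z=0) on the turntable's axis. Its -x axis points from the turntable's axis to the pointer (the loading side, roughly towards the robot). It may stand turned by up to 15 degrees.
- turntable (a joint): Aluminium turntable, disc 356 mm across, top 45 mm above the bench, with three like nests a, b, c 120 degrees apart. Radians, growing CLOCKWISE seen from above; stops just before 0 and just past 4.19. Spring detents at 0 (nest a at the pointer), 2.094 (b), 4.189 (c), held to about 0.05. Turning it by a post takes up to about 6 N; past halfway it pulls itself on to the next detent.
- nest_a (a point): Nest a: two dark wooden 90 degree V-supports, 16 mm thick, centred 36 mm either side of the origin along y, lips 3 mm above the origin; gap of 56 mm between them for the fingers. Origin: centre of a seated spindle, 34 mm above the disc, 100 mm from the turntable's axis. x outward from that axis, y along the spindle, z up. Turns with the table.
- strap_a (a joint): Yellow strap of nest a, 16 mm wide, 6 mm thick, on a vertical pivot at (x -38, y +36) mm in the nest's frame, underside 2.5 mm above a seated spindle. Radians: 0 open (along the nest's +y), 1.571 closed at its stop (along the nest's +x, across the spindle). Grows clockwise seen from above; stays where it is left; under 2 N moves it; may start anywhere.
- pin_a (a point): Top centre of the upright black pin (12 mm diameter, standing 30 mm above the strap) at the end of strap a, 63 mm from the strap's pivot; 52 mm above the nest's origin. Pinch it to swing the strap.
- post_a (a point): Top centre of nest a's upright brass post (16 mm diameter, standing 105 mm above the disc) at (x 26, y -106) mm in the nest's frame, 164 mm from the turntable's axis. Pinch it near its top and drag it round to turn the table; it swings that nest to the pointer (from 80 degrees on one side of the pointer to 40 degrees past it).
- nest_b (a point): Nest b: two dark wooden 90 degree V-supports, 16 mm thick, centred 36 mm either side of the origin along y, lips 3 mm above the origin; gap of 56 mm between them for the fingers. Origin: centre of a seated spindle, 34 mm above the disc, 100 mm from the turntable's axis. x outward from that axis, y along the spindle, z up. Turns with the table.
- strap_b (a joint): Yellow strap of nest b, 16 mm wide, 6 mm thick, on a vertical pivot at (x -38, y +36) mm in the nest's frame, underside 2.5 mm above a seated spindle. Radians: 0 open (along the nest's +y), 1.571 closed at its stop (along the nest's +x, across the spindle). Grows clockwise seen from above; stays where it is left; under 2 N moves it; may start anywhere.
- pin_b (a point): Top centre of the upright black pin (12 mm diameter, standing 30 mm above the strap) at the end of strap b, 63 mm from the strap's pivot; 52 mm above the nest's origin. Pinch it to swing the strap.
- post_b (a point): Top centre of nest b's upright brass post (16 mm diameter, standing 105 mm above the disc) at (x 26, y -106) mm in the nest's frame, 164 mm from the turntable's axis. Pinch it near its top and drag it round to turn the table; it swings that nest to the pointer (from 80 degrees on one side of the pointer to 40 degrees past it).
- nest_c (a point): Nest c: two dark wooden 90 degree V-supports, 16 mm thick, centred 36 mm either side of the origin along y, lips 3 mm above the origin; gap of 56 mm between them for the fingers. Origin: centre of a seated spindle, 34 mm above the disc, 100 mm from the turntable's axis. x outward from that axis, y along the spindle, z up. Turns with the table.
- strap_c (a joint): Yellow strap of nest c, 16 mm wide, 6 mm thick, on a vertical pivot at (x -38, y +36) mm in the nest's frame, underside 2.5 mm above a seated spindle. Radians: 0 open (along the nest's +y), 1.571 closed at its stop (along the nest's +x, across the spindle). Grows clockwise seen from above; stays where it is left; under 2 N moves it; may start anywhere.
- pin_c (a point): Top centre of the upright black pin (12 mm diameter, standing 30 mm above the strap) at the end of strap c, 63 mm from the strap's pivot; 52 mm above the nest's origin. Pinch it to swing the strap.
- post_c (a point): Top centre of nest c's upright brass post (16 mm diameter, standing 105 mm above the disc) at (x 26, y -106) mm in the nest's frame, 164 mm from the turntable's axis. Pinch it near its top and drag it round to turn the table; it swings that nest to the pointer (from 80 degrees on one side of the pointer to 40 degrees past it).
- spindle_1: Turned light-wood spindle 1 (all alike, may be absent: None), 140 mm long: round barrel 28 mm diameter and 104 mm long with a 28 mm square, 18 mm long, at each end. Origin at its centre, y along its length. 75 g or so. Lies on the bench with origin at z = 14 mm, roughly along world y.
- spindle_2: Turned light-wood spindle 2 (all alike, may be absent: None), 140 mm long: round barrel 28 mm diameter and 104 mm long with a 28 mm square, 18 mm long, at each end. Origin at its centre, y along its length. 75 g or so. Lies on the bench with origin at z = 14 mm, roughly along world y.
- spindle_3: Turned light-wood spindle 3 (all alike, may be absent: None), 140 mm long: round barrel 28 mm diameter and 104 mm long with a 28 mm square, 18 mm long, at each end. Origin at its centre, y along its length. 75 g or so. Lies on the bench with origin at z = 14 mm, roughly along world y.
- mallet: Wooden mallet, 290 mm long, head 60 mm high. Bystander: leave it where it is. Origin: underside.
- screwdriver: Screwdriver lying on the bench. Bystander: leave it where it is. Origin: underside.
- bead_1: Grooved wooden bead, 46 mm across, 36 mm high. Bystander: leave it where it is. Origin: underside.
- bead_2: Grooved wooden bead, 46 mm across, 36 mm high. Bystander: leave it where it is. Origin: underside.
- wax: Red wax tin, 72 mm across, 50 mm high. Bystander: leave it where it is. Origin: underside.
Things that resemble listed ones, but are neither listed nor needed, are in the scene too. Leave any blue look-alike of the spindle_3 alone.

How it is judged (in metres and radians):
On the way, in this order (a step that is already met when the one before it is completed fails the run):
1. a spindle seated and strapped in nest a while that nest is at the pointer (value of joint turntable between -0.1 and 0.1 rad and value of joint strap_a above 1.4 rad and ((distance between spindle_1 and nest_a below 0.014 m and x of spindle_1 in the frame of nest_a between -0.004 and 0.004 m and z of spindle_1 in the frame of nest_a between -0.004 and 0.004 m and angle between the y axis of spindle_1 and the y axis of nest_a, either way round below 0.08 rad) or (distance between spindle_2 and nest_a below 0.014 m and x of spindle_2 in the frame of nest_a between -0.004 and 0.004 m and z of spindle_2 in the frame of nest_a between -0.004 and 0.004 m and angle between the y axis of spindle_2 and the y axis of nest_a, either way round below 0.08 rad) or (distance between spindle_3 and nest_a below 0.014 m and x of spindle_3 in the frame of nest_a between -0.004 and 0.004 m and z of spindle_3 in the frame of nest_a between -0.004 and 0.004 m and angle between the y axis of spindle_3 and the y axis of nest_a, either way round below 0.08 rad))), for 0.2 s.
2. the turntable indexed one click, nest b at the pointer (value of joint turntable between 1.9944 and 2.1944 rad), for 0.2 s.
3. a spindle seated and strapped in nest b while that nest is at the pointer (all of step 2 and value of joint strap_b above 1.4 rad and ((distance between spindle_1 and nest_b below 0.014 m and x of spindle_1 in the frame of nest_b between -0.004 and 0.004 m and z of spindle_1 in the frame of nest_b between -0.004 and 0.004 m and angle between the y axis of spindle_1 and the y axis of nest_b, either way round below 0.08 rad) or (distance between spindle_2 and nest_b below 0.014 m and x of spindle_2 in the frame of nest_b between -0.004 and 0.004 m and z of spindle_2 in the frame of nest_b between -0.004 and 0.004 m and angle between the y axis of spindle_2 and the y axis of nest_b, either way round below 0.08 rad) or (distance between spindle_3 and nest_b below 0.014 m and x of spindle_3 in the frame of nest_b between -0.004 and 0.004 m and z of spindle_3 in the frame of nest_b between -0.004 and 0.004 m and angle between the y axis of spindle_3 and the y axis of nest_b, either way round below 0.08 rad))), for 0.2 s.
At the end, for the whole second after the job is handed in: Every spindle present is seated in a nest (centre within 4 mm sideways and in height, 13 mm along its length, axis within 0.08 rad) with that strap beyond 1.4 rad; all at rest, the turntable within 0.1 rad of the detent at 2.094 or 4.189 (((distance between spindle_1 and nest_a below 0.014 m and x of spindle_1 in the frame of nest_a between -0.004 and 0.004 m and z of spindle_1 in the frame of nest_a between -0.004 and 0.004 m and angle between the y axis of spindle_1 and the y axis of nest_a, either way round below 0.08 rad) or (distance between spindle_1 and nest_b below 0.014 m and x of spindle_1 in the frame of nest_b between -0.004 and 0.004 m and z of spindle_1 in the frame of nest_b between -0.004 and 0.004 m and angle between the y axis of spindle_1 and the y axis of nest_b, either way round below 0.08 rad) or (distance between spindle_1 and nest_c below 0.014 m and x of spindle_1 in the frame of nest_c between -0.004 and 0.004 m and z of spindle_1 in the frame of nest_c between -0.004 and 0.004 m and angle between the y axis of spindle_1 and the y axis of nest_c, either way round below 0.08 rad)) and ((distance between spindle_2 and nest_a below 0.014 m and x of spindle_2 in the frame of nest_a between -0.004 and 0.004 m and z of spindle_2 in the frame of nest_a between -0.004 and 0.004 m and angle between the y axis of spindle_2 and the y axis of nest_a, either way round below 0.08 rad) or (distance between spindle_2 and nest_b below 0.014 m and x of spindle_2 in the frame of nest_b between -0.004 and 0.004 m and z of spindle_2 in the frame of nest_b between -0.004 and 0.004 m and angle between the y axis of spindle_2 and the y axis of nest_b, either way round below 0.08 rad) or (distance between spindle_2 and nest_c below 0.014 m and x of spindle_2 in the frame of nest_c between -0.004 and 0.004 m and z of spindle_2 in the frame of nest_c between -0.004 and 0.004 m and angle between the y axis of spindle_2 and the y axis of nest_c, either way round below 0.08 rad)) and ((distance between spindle_3 and nest_a below 0.014 m and x of spindle_3 in the frame of nest_a between -0.004 and 0.004 m and z of spindle_3 in the frame of nest_a between -0.004 and 0.004 m and angle between the y axis of spindle_3 and the y axis of nest_a, either way round below 0.08 rad) or (distance between spindle_3 and nest_b below 0.014 m and x of spindle_3 in the frame of nest_b between -0.004 and 0.004 m and z of spindle_3 in the frame of nest_b between -0.004 and 0.004 m and angle between the y axis of spindle_3 and the y axis of nest_b, either way round below 0.08 rad) or (distance between spindle_3 and nest_c below 0.014 m and x of spindle_3 in the frame of nest_c between -0.004 and 0.004 m and z of spindle_3 in the frame of nest_c between -0.004 and 0.004 m and angle between the y axis of spindle_3 and the y axis of nest_c, either way round below 0.08 rad)) and (value of joint strap_a above 1.4 rad or not (distance between any of spindle_1, spindle_2, spindle_3 and nest_a below 0.02 m)) and (value of joint strap_b above 1.4 rad or not (distance between any of spindle_1, spindle_2, spindle_3 and nest_b below 0.02 m)) and (value of joint strap_c above 1.4 rad or not (distance between any of spindle_1, spindle_2, spindle_3 and nest_c below 0.02 m)) and (value of joint turntable between 1.9944 and 2.1944 rad or value of joint turntable between 4.0888 and 4.2888 rad) and velocity of joint turntable between -0.05 and 0.05 rad/s and linear speed of each of spindle_1, spindle_2, spindle_3 below 0.03 m/s); the robot touches nothing.
It fails at once if a spindle strapped in a nest that has not yet come to the pointer ((value of joint strap_b above 1.2 rad and value of joint turntable below 1.894 rad and distance between any of spindle_1, spindle_2, spindle_3 and nest_b below 0.02 m) or (value of joint strap_c above 1.2 rad and value of joint turntable below 3.989 rad and distance between any of spindle_1, spindle_2, spindle_3 and nest_c below 0.02 m)).
It fails at once if a bystander shoved more than 40 mm (distance of any of mallet, screwdriver, bead_1, bead_2, wax from where it was at the start of the episode above 0.04 m).
Of spindle_1, spindle_2, spindle_3 only 2 to 3 are there at a start; the rules pass over those that are not, and their reading is None.
At some moment in a run one of spindle_1, spindle_2, spindle_3 may be knocked a few centimetres aside while the robot is not near it.
Once in a run the grip may slacken for a moment while it holds something.
It also fails if it takes over 210 s, if anything falls off the work surface, if the arm or the gripper's body presses on something with over 40 N, if the wrist force passes 120 N, or if a joint passes its speed limit or range.

## Working session

There is one attempt and no reset: what is moved stays moved. The work goes in short steps, Python scripts to look and compute and a tool call to move; the robot and the scene stay as the last step left them, time stands still between calls to the robot, and variables do not carry over. Pictures are saved under pics/ and viewed, at most 14 in all, crops included, and the job is handed in when it is done.

Besides the shell and the picture viewer there is one more tool, called after "Call:" by a JSON object that holds its "op" and its "data". arm_command: Moves the arm, as the interface text tells. Its arguments: {"type":"object","properties":{"deltas":{"type":"array"},"squeeze":{"type":"number"}},"required":["deltas"]}

```bash
ls; mkdir -p pics; python3 - <<'E'
from rig import env
import cv2
s=env.observe(); print(s['time_s'],s['position'],s['tool_rot'],env.pinch_z)
for n in("scene","top"):
    p=env.get_image(n); cv2.imwrite(f'pics/{n}0.png',p['color'])
    print(n,p['camera_matrix'],p['eye'],p['orientation'],p.keys())
    for q in("fixture","nest_a","pin_a","post_a","spindle_1","strap_a"):
        print(q,[(round(d['p'],2),[round(float(v)) for v in d['location']]) for d in env.tip_of(q,p)])
E
```

```text
pics
0.0 [0.24683402 0.49117003 0.23072012] [[-8.93468613e-01  4.49124705e-01 -9.14545797e-04]
 [ 4.49125526e-01  8.93467969e-01 -1.11835002e-03]
 [ 3.14838751e-04 -1.40995651e-03 -9.99998956e-01]] -0.0187
scene [[490.40118017   0.         255.13284354]
 [  0.         490.40118017 196.39413909]
 [  0.           0.           1.        ]] [ 1.49986579 -0.10538836  0.98821442] [[ 0.11772002 -0.66676742  0.73590978]
 [ 0.99295806  0.08894237 -0.07825303]
 [-0.01327698  0.7399395   0.67254239]] dict_keys(['color', 'camera_matrix', 'eye', 'orientation', 'shot'])
fixture [(0.83, [251, 247]), (0.43, [184, 195])]
nest_a [(0.95, [253, 194]), (0.8, [213, 235]), (0.65, [283, 232])]
pin_a [(0.75, [227, 247]), (0.7, [300, 198]), (0.67, [226, 180])]
post_a [(0.84, [188, 195]), (0.65, [271, 250]), (0.6, [283, 171])]
spindle_1 [(0.96, [377, 172]), (0.95, [128, 240]), (0.64, [379, 202]), (0.64, [227, 245])]Traceback (most recent call last):
  File "<stdin>", line 8, in <module>
ValueError: it knows: bead, fixture, mallet, nest, pin, post, screwdriver, spindle, wax
```

```bash
cat > h.py <<'E'
import numpy as np, cv2
from rig import env
def ray(p,uv):
    K=p['camera_matrix'];d=np.array([(uv[0]-K[0,2])/K[0,0],-(uv[1]-K[1,2])/K[1,1],-1.])
    return np.array(p['eye']),np.array(p['orientation'])@d
def atz(p,uv,z):
    e,d=ray(p,uv);return e+d*(z-e[2])/d[2]
def proj(p,X):
    c=np.array(p['orientation']).T@(np.array(X)-p['eye']);K=p['camera_matrix']
    return np.array([K[0,2]+K[0,0]*c[0]/-c[2],K[1,2]-K[1,1]*c[1]/-c[2]])
def tri(p1,u1,p2,u2):
    e1,d1=ray(p1,u1);e2,d2=ray(p2,u2);d1/=np.linalg.norm(d1);d2/=np.linalg.norm(d2)
    A=np.stack([d1,-d2],1);t=np.linalg.lstsq(A,e2-e1,rcond=None)[0]
    a=e1+t[0]*d1;b=e2+t[1]*d2;return (a+b)/2,np.linalg.norm(a-b)
def pair(q,ps,pt,gap=.012,pmin=.2,zr=(-.02,.2)):
    out=[]
    for a in env.tip_of(q,ps):
        for b in env.tip_of(q,pt):
            if min(a['p'],b['p'])<pmin: continue
            X,g=tri(ps,a['location'],pt,b['location'])
            if g<gap and zr[0]<X[2]<zr[1]: out.append((X.round(4),round(g,4),round(a['p'],2),round(b['p'],2)))
    return out
E
python3 - <<'E'
from h import *
ps=env.get_image("scene");pt=env.get_image("top")
print(pt['camera_matrix'],pt['eye'],pt['orientation'])
for q in("fixture","nest_a","pin_a","post_a","spindle_1","wax","bead_1","mallet","screwdriver"):
    print(q);[print('  ',*x) for x in pair(q,ps,pt)]
    print('   top',[(round(d['p'],2),[round(float(v)) for v in d['location']]) for d in env.tip_of(q,pt)])
cv2.imwrite('pics/s1.png',cv2.resize(ps['color'],(800,600)));cv2.imwrite('pics/t1.png',cv2.resize(pt['color'],(800,600)))
E
```

```text
[[350.6544735    0.         252.95669223]
 [  0.         350.6544735  193.40091695]
 [  0.           0.           1.        ]] [0.46767383 0.00136491 1.07782828] [[-0.00806131  0.99556086 -0.09377409]
 [-0.99989366 -0.00688552  0.01285533]
 [ 0.01215258  0.09386775  0.9955105 ]]
fixture
   [ 0.6127 -0.0278 -0.0045] 0.0061 0.95 0.85
   top [(0.85, [259, 180])]
nest_a
   [ 0.6441 -0.1227  0.0953] 0.0045 0.91 0.69
   [0.6628 0.0449 0.0854] 0.0028 0.71 0.71
   top [(0.71, [234, 158]), (0.69, [293, 164])]
pin_a
   [ 0.4819 -0.0781  0.1314] 0.0045 0.7 0.5
   [ 0.7203 -0.0928  0.126 ] 0.009 0.67 0.66
   [0.5999 0.103  0.138 ] 0.0007 0.59 0.73
   top [(0.73, [211, 178]), (0.66, [280, 135]), (0.5, [279, 221])]
post_a
   [0.7641 0.0055 0.1581] 0.0063 0.88 0.85
   [ 0.5504 -0.1802  0.1457] 0.0064 0.73 0.6
   top [(0.85, [245, 116]), (0.6, [315, 195]), (0.59, [214, 218]), (0.54, [281, 139])]
spindle_1
   [0.5039 0.3582 0.0127] 0.0031 0.6 0.77
   [ 0.3668  0.3983 -0.0004] 0.0015 0.56 0.66
   top [(0.77, [130, 215]), (0.69, [360, 195]), (0.66, [118, 261])]
wax
   [0.7704 0.2441 0.0023] 0.0112 0.91 0.7
   top [(0.7, [168, 130]), (0.36, [213, 218])]
bead_1
   [0.3381 0.23   0.0074] 0.0091 0.51 0.5
   top [(0.5, [171, 270]), (0.46, [324, 273])]
mallet
   [0.6929 0.4055 0.0105] 0.0055 0.65 0.57
   top [(0.57, [116, 154]), (0.2, [288, 168])]
screwdriver
   [ 0.702  -0.3862 -0.0023] 0.0094 0.73 0.81
   top [(0.81, [370, 151]), (0.2, [280, 225])]
```

View pics/s1.png

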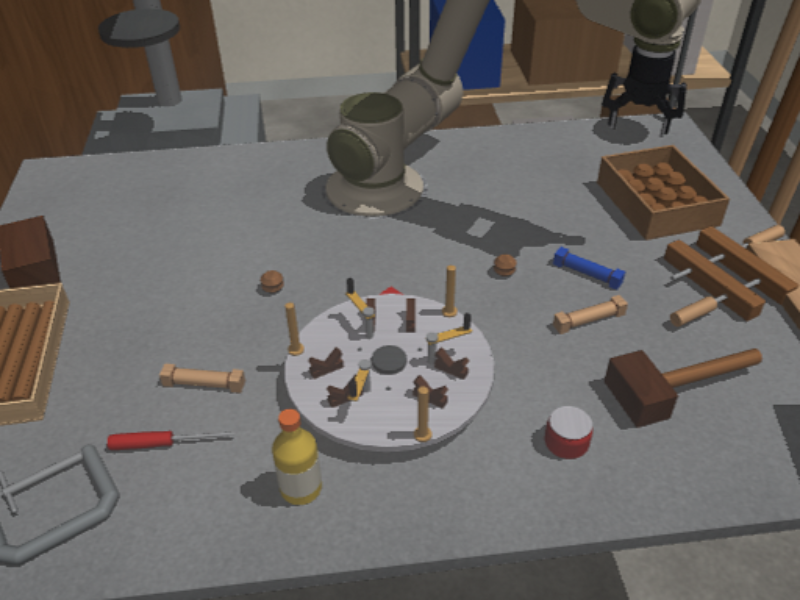

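View pics/t1.png

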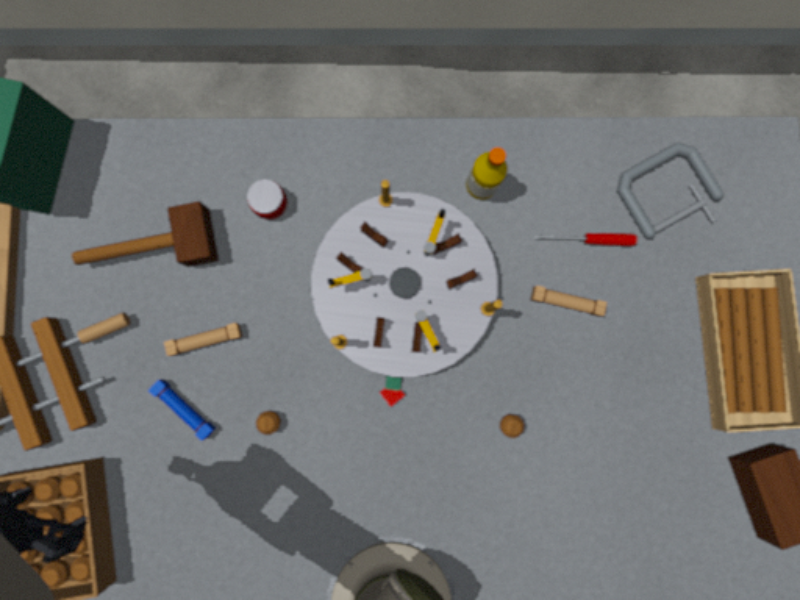

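```bash
cat >> h.py <<'E'
from scipy.optimize import least_squares
def red(p,box=None):
    c=p['color'].astype(int);return (c[...,2]>140)&(c[...,1]<60)&(c[...,0]<60)
# nest k frame at table angle t: outward direction world angle = phi + pi + 2pi/3*k*(+1) - t   (phi = fixture yaw; b lies counterclockwise of a)
def npt(F,k,t,x,y,z):
    a=F[2]+np.pi+2*np.pi/3*k-t; r=100e-3+x
    return np.array([F[0]+r*np.cos(a)-y*np.sin(a),F[1]+r*np.sin(a)+y*np.cos(a),z])
def pin(F,k,t,s): # strap angle s
    return npt(F,k,t,-.038+.063*np.sin(s),.036+.063*np.cos(s),.131)
def post(F,k,t): return npt(F,k,t,.026,-.106,.150)
def wood(p,c,r=45):
    """light wood blob near pixel c -> mask centroid, rect"""
    x0,y0=int(c[0])-r,int(c[1])-r;im=p['color'][max(y0,0):y0+2*r,max(x0,0):x0+2*r]
    h=cv2.cvtColor(im,cv2.COLOR_BGR2HSV);m=((h[...,0]>5)&(h[...,0]<25)&(h[...,1]>75)&(h[...,2]>110)).astype(np.uint8)
    n,l,st,ce=cv2.connectedComponentsWithStats(m)
    out=[]
    for i in range(1,n):
        if st[i,4]>60:
            pts=np.argwhere(l==i)[:,::-1].astype(np.float32)+[max(x0,0),max(y0,0)]
            out.append((pts,))
    return [o[0] for o in out]
E
python3 - <<'E'
from h import *
ps=env.get_image("scene");pt=env.get_image("top")
obs=[]
tt=[];
for p in(ps,pt):
    for q in('post','pin','nest'):
        for d in env.tip_of(q,p):
            if d['p']>.3: obs.append((p,q,d['location']))
def model(v,q,t=0):
    F=v[:3]
    return [post(F,k,t) for k in range(3)] if q=='post' else [npt(F,k,t,0,0,.079) for k in range(3)] if q=='nest' else [pin(F,k,t,v[3+k]) for k in range(3)]
def res(v):
    r=[]
    for p,q,u in obs:
        e=[proj(p,X)-u for X in model(v,q)];e=min(e,key=np.linalg.norm);r+=list(e)
    return np.array(r)
best=None
for s0 in(.2,.8,1.3):
  for s1 in(.2,.8,1.3):
    for s2 in (.2,.8,1.3):
      o=least_squares(res,[.615,-.028,0,s0,s1,s2],loss='soft_l1',f_scale=2)
      if best is None or o.cost<best.cost:best=o
print(best.x.round(4),best.cost);v=best.x
for (p,q,u),e in zip(obs,res(v).reshape(-1,2)):print(p['shot'],q,np.round(u),e.round(1))
m=red(pt);ys,xs=np.nonzero(m);k=(np.abs(xs-252)<20)&(np.abs(ys-252)<12);u=[xs[k].mean(),ys[k].mean()];P=atz(pt,u,0.002);print('pointer',P,np.arctan2(-(P[1]-v[1]),-(P[0]-v[0])))
for p in(ps,pt):
    for X in model(v,'post')+model(v,'pin'):
        a=proj(p,X);cv2.circle(p['color'],(int(round(a[0])),int(round(a[1]))),1,(255,0,255),-1)
cs=cv2.resize(ps['color'][160:300,170:330],None,fx=3.5,fy=3.5);ct=cv2.resize(pt['color'][110:260,190:330],None,fx=3.5,fy=3.5)[:490]
h=min(len(cs),len(ct));cv2.imwrite('pics/c1.png',cv2.resize(np.hstack([cs[:h],ct[:h]]),(800,380)))
for n,ut,us in(('L',(130,217),(378,200)),('R',(364,192),(128,241))):
    for p,u in((pt,ut),(ps,us)):
        for pts in wood(p,u,32):
            r=cv2.minAreaRect(pts)
            L=r[1];print(n,p['shot'],len(pts),'rect',np.round(r[0],1),np.round(r[1],1),round(r[2],1),'cent',pts.mean(0).round(1))
            b=cv2.boxPoints(r);e=[(b[0]+b[1])/2,(b[2]+b[3])/2] if L[0]and np.linalg.norm(b[0]-b[1])<np.linalg.norm(b[1]-b[2]) else [(b[1]+b[2])/2,(b[3]+b[0])/2]
            A,B=atz(p,e[0],.016),atz(p,e[1],.016);print('   c',((A+B)/2).round(4),'len',np.linalg.norm(A-B).round(4),'ang',np.degrees(np.arctan2(*(B-A)[1::-1])).round(1))
print(env.observe()['time_s'])
E
```

```text
[ 0.6017 -0.0275 -0.1657  0.9451  0.7603  0.4563] 226.4280512187378
4 post [283. 172.] [ 7.1 -0.7]
4 post [270. 249.] [-0.6 -0.3]
4 post [187. 194.] [-1.3 -1. ]
4 pin [225. 180.] [-1.3 -1.4]
4 pin [224. 248.] [-0.3 -4.4]
4 nest [212. 236.] [ 1.9 -0.4]
4 nest [251. 194.] [0. 2.]
4 nest [324. 173.] [-73.3  23.7]
4 nest [282. 236.] [-0.2  0.9]
5 post [214. 221.] [-1.8 -4.5]
5 post [317. 197.] [ 0.5 -0.9]
5 post [248. 115.] [-0.4  2.1]
5 pin [277. 224.] [ 1.8 -1.9]
5 pin [213. 181.] [-0.8  1.6]
5 pin [285. 135.] [-1.3  1.1]
5 nest [254. 215.] [-1.4 -0.8]
5 nest [232. 158.] [-0.   0.1]
5 nest [290. 167.] [ 0.9 -0.1]
pointer [ 0.38719745 -0.00431766  0.002     ] -0.10784719204797151Traceback (most recent call last):
  File "<stdin>", line 34, in <module>
cv2.error: OpenCV(4.12.0) /io/opencv/modules/imgproc/src/convhull.cpp:143: error: (-215:Assertion failed) total >= 0 && (depth == CV_32F || depth == CV_32S) in function 'convexHull'
```

View pics/c1.png

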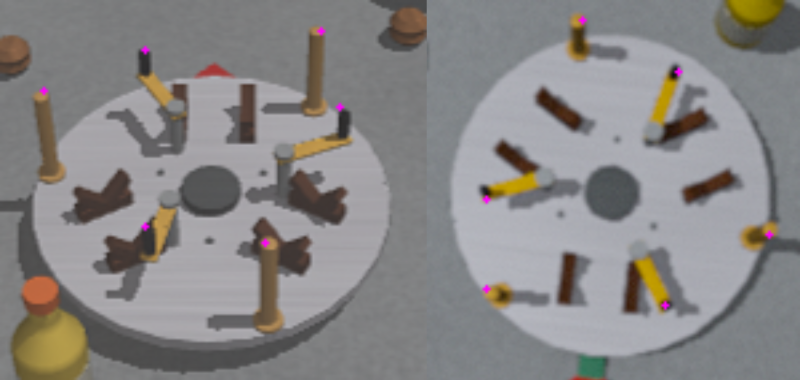

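```bash
sed -i 's/astype(np.float32)+\[max(x0,0),max(y0,0)\]/astype(np.float32)+np.float32([max(x0,0),max(y0,0)])/' h.py; python3 - <<'E'
from h import *
ps=env.get_image("scene");pt=env.get_image("top")
for n,ut,us in(('L',(130,217),(378,200)),('R',(364,192),(128,241))):
    for p,u in((pt,ut),(ps,us)):
        for pts in wood(p,u,32):
            r=cv2.minAreaRect(pts)
            if len(pts)<250: continue
            b=cv2.boxPoints(r);e=[(b[0]+b[1])/2,(b[2]+b[3])/2] if np.linalg.norm(b[0]-b[1])<np.linalg.norm(b[1]-b[2]) else [(b[1]+b[2])/2,(b[3]+b[0])/2]
            A,B=atz(p,e[0],.016),atz(p,e[1],.016);print(n,p['shot'],len(pts),'cent',atz(p,pts.mean(0),.016).round(4),'c',((A+B)/2).round(4),'len',np.linalg.norm(A-B).round(4),'ang',np.degrees(np.arctan2(*(B-A)[1::-1])).round(1))
c=pt['color'];h=cv2.cvtColor(c,cv2.COLOR_BGR2HSV)
print(h[180,230],h[180,180],h[180,258], h[216,243])
roi=np.zeros(c.shape[:2],bool);roi[110:250,190:330]=1
m=((h[...,2]>150)&(h[...,1]<40)&roi).astype(np.uint8)
n,l,st,ce=cv2.connectedComponentsWithStats(m);i=1+st[1:,4].argmax();pts=np.argwhere(l==i)[:,::-1].astype(np.float32)
hull=cv2.convexHull(pts);el=cv2.fitEllipse(hull);print('disc',el,atz(pt,el[0],.045),'diam',el[1][0]/350*1.033)
m=((h[...,2]<95)&(h[...,1]>90)&roi).astype(np.uint8)
n,l,st,ce=cv2.connectedComponentsWithStats(m)
for i in range(1,n):
    if st[i,4]>15:
        pts=np.argwhere(l==i)[:,::-1].astype(np.float32);r=cv2.minAreaRect(pts)
        print('dark',st[i,4],ce[i].round(1),np.round(r[1],1),round(r[2],1),atz(pt,ce[i],.075).round(4))
m=(h[...,1]>120)&(h[...,0]>10)&(h[...,0]<30)&(h[...,2]>100)&roi
n,l,st,ce=cv2.connectedComponentsWithStats(m.astype(np.uint8))
for i in range(1,n):
    if st[i,4]>8: print('yellow',st[i],ce[i].round(1))
cv2.imwrite('pics/c2.png',cv2.resize(c[165:255,195:315],(800,600),interpolation=cv2.INTER_CUBIC))
E
```

```text
L 7 407 cent [0.4994 0.3609 0.016 ] c [0.4993 0.3616 0.016 ] len 0.1422 ang 104.4
L 6 371 cent [0.4979 0.3624 0.016 ] c [0.499  0.3625 0.016 ] len 0.1469 ang -74.8
R 7 402 cent [ 0.5686 -0.3515  0.016 ] c [ 0.5692 -0.3518  0.016 ] len 0.144 ang -104.2
R 6 410 cent [ 0.5643 -0.3523  0.016 ] c [ 0.5628 -0.3533  0.016 ] len 0.1441 ang 76.9
[128  18 113] [108  18 138] [100  25  90] [ 10 155  69]
disc ((257.9997253417969, 181.59738159179688), (118.27002716064453, 119.3147201538086), 92.91653442382812) [ 0.60005452 -0.02722786  0.045     ] diam 0.3490655373055594
dark 34 [314.2 117.6] [ 5.3 17.1] 69.4 [ 0.7847 -0.1935  0.075 ]
dark 35 [246.7 124.6] [8.9 3.8] 82.9 [0.7644 0.0051 0.075 ]
dark 79 [239.1 149.9] [18.   4.6] 34.7 [0.6892 0.0277 0.075 ]
dark 74 [286.7 155.4] [ 4.8 16.5] 68.2 [ 0.6725 -0.1105  0.075 ]
dark 60 [223.2 168.2] [15.8  4.2] 35.5 [0.636 0.074 0.075]
dark 79 [295.3 178.3] [ 4.2 18.8] 66.8 [ 0.6052 -0.1342  0.075 ]
dark 60 [242.3 212.4] [ 3.4 17.1] 7.6 [0.5078 0.0193 0.075 ]
dark 60 [266.8 216.5] [ 3.7 17.1] 4.8 [ 0.4957 -0.0505  0.075 ]
yellow [302 110  21   8 134] [311.9 113.1]
yellow [244 115   5   6  20] [246.  117.7]
yellow [243 125   7   7  20] [245.1 128.9]
yellow [274 138  10  18  81] [278.6 146.6]
yellow [211 173  21  11  93] [222.  178.2]
yellow [315 192   6   6  25] [317.8 194.2]
yellow [308 194   8   8  33] [310.9 197.9]
yellow [268 205  13  20 103] [274.1 212.9]
yellow [212 215  10   8  48] [216.5 218.2]
```

View pics/c2.png

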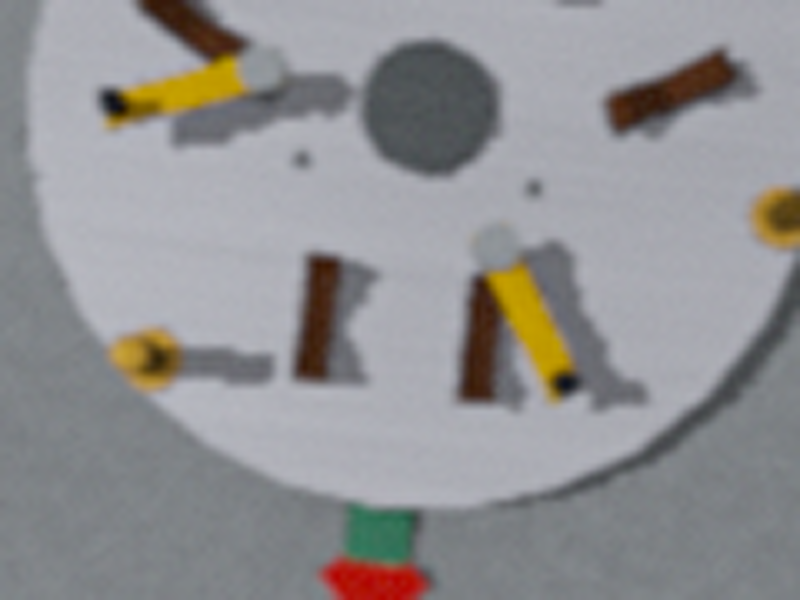

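```bash
cat >> h.py <<'E'
import json,sys
C=np.array([.601,-.0285]);PHI=-.131
F=[C[0],C[1],PHI]
def rows(wps,T=None,f=None):
    """wps: (x,y,z,psi_deg,n) -> rows in tool axes from the measured (or given) pose"""
    s=env.observe();P=np.array(s['position']);R=np.array(s['tool_rot']);psi=np.arctan2(R[1,1],R[0,1])
    if T is not None:P=np.array(T[:3]);psi=np.radians(T[3])
    out=[];cp=P.copy();ca=psi
    for x,y,z,a,n in wps:
        tgt=np.array([x,y,z]);a=np.radians(a);p0=cp.copy();a0=ca
        for i in range(1,n+1):
            g=p0+(tgt-p0)*i/n;ga=a0+(a-a0)*i/n;d=g-cp
            ty=np.array([np.cos(ca),np.sin(ca)]);tx=np.array([-ty[1],ty[0]])
            # tool x = (y x z), z down
            r=dict(dx=round(float(d[:2]@tx),4),dy=round(float(d[:2]@ty),4),dz=round(float(-d[2]),4),rz=round(float(-(ga-ca)),3))
            cp=cp+np.r_[tx*r['dx']+ty*r['dy'],-r['dz']];ca-=r['rz']
            if f is not None:r['fingers']=f
            out.append({k:v for k,v in r.items() if v or k=='fingers'})
    print(len(out),json.dumps(out).replace(' ',''));print('end',cp.round(4),np.degrees(ca).round(1))
def at(): 
    s=env.observe();R=np.array(s['tool_rot']);print(round(s['time_s'],2),np.round(s['position'],4),np.degrees(np.arctan2(R[1,1],R[0,1])).round(1),'w',round(s['grip_width'],4),'f',np.round(s['ft_force'],1),np.round(s['gripper_force'],1))
E
python3 - <<'E'
from h import *
at();R=np.array(env.observe()['tool_rot']);print(R[:,0],R[:,1])
ps=env.get_image("scene");pt=env.get_image("top")
print('pin a',atz(pt,(279.9,222.4),.131),tri(ps,(224.5,178.5),pt,(279.9,222.4)))
print('post a',atz(pt,(213.8,218.3),.15),tri(ps,(283.5,172),pt,(213.8,218.3)),post(F,0,0))
print('post b',atz(pt,(317.8,194.2),.15),tri(ps,(187,194),pt,(317.8,194.2)),post(F,1,0))
print('post c',atz(pt,(246,117.7),.15),post(F,2,0))
for k,n in((0,'a'),):
  for s in np.arange(.6,1.4,.1):print(round(s,1),pin(F,k,0,s).round(4))
X=pin(F,0,0,.95)
rows([(X[0],X[1],.23,-7.5-54,14)])
E
```

```text
2.8 [0.247  0.4914 0.2313] 63.3 w 0.0854 f [ 0.7 -0.4 -0.3] 0.0
[-8.93457148e-01  4.49148443e-01 -9.55551278e-06] [ 4.49148443e-01  8.93457148e-01 -2.10057420e-06]
pin a [ 0.47789641 -0.08281468  0.131     ] (array([ 0.47807084, -0.0811677 ,  0.1302827 ]), np.float64(0.0034246456310126827))
post a [0.4898467 0.0931639 0.15     ] (array([0.48930936, 0.08706325, 0.14450788]), np.float64(0.013287804973165234)) [0.48992592 0.0930506  0.15      ]
post b [ 0.55174034 -0.18330918  0.15      ] (array([ 0.5517222 , -0.18135384,  0.15148484]), np.float64(0.0032685580568234955)) [ 0.55127114 -0.18546828  0.15      ]
post c [0.76144437 0.00659168 0.15      ] [0.76180295 0.00691768 0.15      ]
0.6 [ 0.4928 -0.103   0.131 ]
0.7 [ 0.4883 -0.0986  0.131 ]
0.8 [ 0.4843 -0.0937  0.131 ]
0.9 [ 0.4808 -0.0885  0.131 ]
1.0 [ 0.4778 -0.0829  0.131 ]
1.1 [ 0.4754 -0.0771  0.131 ]
1.2 [ 0.4736 -0.0711  0.131 ]
1.3 [ 0.4724 -0.0649  0.131 ]
14 [{"dx":-0.0333,"dy":-0.0294,"dz":0.0001,"rz":0.156},{"dx":-0.0375,"dy":-0.0238,"dz":0.0001,"rz":0.155},{"dx":-0.0408,"dy":-0.0178,"dz":0.0001,"rz":0.156},{"dx":-0.0429,"dy":-0.0112,"dz":0.0001,"rz":0.155},{"dx":-0.0443,"dy":-0.0045,"dz":0.0001,"rz":0.156},{"dx":-0.0443,"dy":0.0025,"dz":0.0001,"rz":0.156},{"dx":-0.0435,"dy":0.0093,"dz":0.0001,"rz":0.155},{"dx":-0.0415,"dy":0.0159,"rz":0.156},{"dx":-0.0384,"dy":0.0222,"dz":0.0001,"rz":0.155},{"dx":-0.0347,"dy":0.0279,"dz":0.0001,"rz":0.156},{"dx":-0.0298,"dy":0.0329,"dz":0.0001,"rz":0.156},{"dx":-0.0244,"dy":0.0371,"dz":0.0001,"rz":0.155},{"dx":-0.0184,"dy":0.0405,"dz":0.0001,"rz":0.156},{"dx":-0.0119,"dy":0.0428,"dz":0.0001,"rz":0.155}]
end [ 0.4792 -0.0857  0.23  ] -61.5
```

```bash
sed -i 's/@tx),4)/@tx),3)/;s/@ty),4)/@ty),3)/;s/-d\[2\]),4)/-d[2]),3)/;s/(ga-ca)),3)/(ga-ca)),2)/' h.py; python3 - <<'E'
from h import *
rows([(.42,.05,.23,-60,18),(.478,-.0825,.2,-64,5)])
E
```

```text
23 [{"dx":-0.02,"dy":-0.018,"rz":0.12},{"dx":-0.021,"dy":-0.015,"rz":0.12},{"dx":-0.023,"dy":-0.012,"rz":0.12},{"dx":-0.025,"dy":-0.01,"rz":0.12},{"dx":-0.025,"dy":-0.006,"rz":0.12},{"dx":-0.026,"dy":-0.004,"rz":0.12},{"dx":-0.027,"dz":0.001,"rz":0.12},{"dx":-0.026,"dy":0.003,"rz":0.12},{"dx":-0.026,"dy":0.006,"rz":0.12},{"dx":-0.024,"dy":0.009,"rz":0.12},{"dx":-0.024,"dy":0.012,"rz":0.12},{"dx":-0.022,"dy":0.014,"rz":0.11},{"dx":-0.02,"dy":0.017,"rz":0.12},{"dx":-0.018,"dy":0.02,"rz":0.12},{"dx":-0.016,"dy":0.021,"rz":0.12},{"dx":-0.013,"dy":0.023,"rz":0.12},{"dx":-0.01,"dy":0.024,"rz":0.12},{"dx":-0.007,"dy":0.025,"rz":0.12},{"dx":-0.003,"dy":0.029,"dz":0.006,"rz":0.01},{"dx":-0.003,"dy":0.029,"dz":0.006,"rz":0.02},{"dx":-0.002,"dy":0.028,"dz":0.006,"rz":0.01},{"dx":-0.003,"dy":0.029,"dz":0.006,"rz":0.02},{"dx":-0.001,"dy":0.029,"dz":0.006,"rz":0.01}]
end [ 0.4778 -0.0822  0.2003] -63.9
```

Call:
{"op": "arm_command", "data": {"deltas": [{"dx": -0.02,"dy": -0.018,"rz": 0.12,"fingers": 0.05},{"dx": -0.021,"dy": -0.015,"rz": 0.12},{"dx": -0.023,"dy": -0.012,"rz": 0.12},{"dx": -0.025,"dy": -0.01,"rz": 0.12},{"dx": -0.025,"dy": -0.006,"rz": 0.12},{"dx": -0.026,"dy": -0.004,"rz": 0.12},{"dx": -0.027,"dz": 0.001,"rz": 0.12},{"dx": -0.026,"dy": 0.003,"rz": 0.12},{"dx": -0.026,"dy": 0.006,"rz": 0.12},{"dx": -0.024,"dy": 0.009,"rz": 0.12},{"dx": -0.024,"dy": 0.012,"rz": 0.12},{"dx": -0.022,"dy": 0.014,"rz": 0.11}], "squeeze": 30}}

```text
invalid input
```

Call:
{"op": "arm_command", "data": {"deltas": [{"dx": -0.02,"dy": 0.017,"rz": 0.12},{"dx": -0.018,"dy": 0.02,"rz": 0.12},{"dx": -0.016,"dy": 0.021,"rz": 0.12},{"dx": -0.013,"dy": 0.023,"rz": 0.12},{"dx": -0.01,"dy": 0.024,"rz": 0.12},{"dx": -0.007,"dy": 0.025,"rz": 0.12},{"dx": -0.003,"dy": 0.029,"dz": 0.006,"rz": 0.01},{"dx": -0.003,"dy": 0.029,"dz": 0.006,"rz": 0.02},{"dx": -0.002,"dy": 0.028,"dz": 0.006,"rz": 0.01},{"dx": -0.003,"dy": 0.029,"dz": 0.006,"rz": 0.02},{"dx": -0.001,"dy": 0.029,"dz": 0.006,"rz": 0.01},{"dx": 0}]}}

```text
invalid input
```

```bash
python3 - <<'E'
from h import *
at()
rows([(.478,-.0825,.105,-64,5)])
E
```

```text
2.9 [0.247  0.4914 0.2313] 63.3 w 0.0851 f [ 0.3 -0.6  0.2] 0.0
5 [{"dx":-0.093,"dy":-0.082,"dz":0.025,"rz":0.44},{"dx":-0.119,"dy":-0.034,"dz":0.026,"rz":0.45},{"dx":-0.122,"dy":0.02,"dz":0.025,"rz":0.44},{"dx":-0.101,"dy":0.071,"dz":0.025,"rz":0.45},{"dx":-0.061,"dy":0.108,"dz":0.025,"rz":0.44}]
end [ 0.4784 -0.0826  0.1053] -63.9
```

Call:
{"op": "arm_command", "data": {"deltas": [{"rx": 0,"ry": 0,"rz": 0.12,"dx": -0.02,"dy": -0.018,"dz": 0,"fingers": 0.05}], "squeeze": 30}}

```text
time_s: 3.0
position: [0.2563, 0.4674, 0.231]
tool_rot: [[-0.834, 0.552, -0.0], [0.552, 0.834, 0.001], [0.0, 0.0, -1.0]]
ft_force: [0.6, -1.2, -0.3]
grip_width: 0.0732
gripper_force: 0.0
```

```bash
python3 - <<'E'
s=open('h.py').read()
s=s.replace("""out.append({k:v for k,v in r.items() if v or k=='fingers'})""","""out.append(dict(rx=0,ry=0,**{k:(v or 0) for k,v in r.items()}))""").replace("if f is not None:r['fingers']=f","r['fingers']=f")
s=s.replace("    print(len(out),json.dumps(out).replace(' ',''))","    for i in range(0,len(out),12):print(len(out[i:i+12]),json.dumps(out[i:i+12]).replace(' ',''))")
open('h.py','w').write(s)
E
python3 - <<'E'
from h import *
at()
rows([(.42,.05,.23,-60,17),(.478,-.0825,.2,-64,5)],T=[.2568,.4663,.231,56.4],f=.05)
E
```

```text
3.0 [0.2563 0.4674 0.231 ] 56.5 w 0.0732 f [ 0.6 -1.2 -0.3] 0.0
12 [{"rx":0,"ry":0,"dx":-0.022,"dy":-0.015,"dz":0,"rz":0.12,"fingers":0.05},{"rx":0,"ry":0,"dx":-0.023,"dy":-0.013,"dz":0,"rz":0.12,"fingers":0.05},{"rx":0,"ry":0,"dx":-0.024,"dy":-0.009,"dz":0,"rz":0.12,"fingers":0.05},{"rx":0,"ry":0,"dx":-0.026,"dy":-0.007,"dz":0,"rz":0.12,"fingers":0.05},{"rx":0,"ry":0,"dx":-0.026,"dy":-0.003,"dz":0,"rz":0.12,"fingers":0.05},{"rx":0,"ry":0,"dx":-0.026,"dy":0,"dz":0,"rz":0.12,"fingers":0.05},{"rx":0,"ry":0,"dx":-0.026,"dy":0.003,"dz":0,"rz":0.12,"fingers":0.05},{"rx":0,"ry":0,"dx":-0.026,"dy":0.006,"dz":0,"rz":0.12,"fingers":0.05},{"rx":0,"ry":0,"dx":-0.025,"dy":0.009,"dz":0.001,"rz":0.12,"fingers":0.05},{"rx":0,"ry":0,"dx":-0.023,"dy":0.011,"dz":0,"rz":0.12,"fingers":0.05},{"rx":0,"ry":0,"dx":-0.022,"dy":0.015,"dz":0,"rz":0.11,"fingers":0.05},{"rx":0,"ry":0,"dx":-0.02,"dy":0.017,"dz":0,"rz":0.12,"fingers":0.05}]
end [ 0.4777 -0.0825  0.2   ] -63.9
10 [{"rx":0,"ry":0,"dx":-0.018,"dy":0.019,"dz":0,"rz":0.12,"fingers":0.05},{"rx":0,"ry":0,"dx":-0.016,"dy":0.021,"dz":0,"rz":0.12,"fingers":0.05},{"rx":0,"ry":0,"dx":-0.012,"dy":0.023,"dz":0,"rz":0.12,"fingers":0.05},{"rx":0,"ry":0,"dx":-0.01,"dy":0.025,"dz":0,"rz":0.12,"fingers":0.05},{"rx":0,"ry":0,"dx":-0.008,"dy":0.025,"dz":0,"rz":0.12,"fingers":0.05},{"rx":0,"ry":0,"dx":-0.003,"dy":0.029,"dz":0.006,"rz":0.01,"fingers":0.05},{"rx":0,"ry":0,"dx":-0.003,"dy":0.029,"dz":0.006,"rz":0.02,"fingers":0.05},{"rx":0,"ry":0,"dx":-0.002,"dy":0.028,"dz":0.006,"rz":0.01,"fingers":0.05},{"rx":0,"ry":0,"dx":-0.002,"dy":0.029,"dz":0.006,"rz":0.02,"fingers":0.05},{"rx":0,"ry":0,"dx":-0.002,"dy":0.029,"dz":0.006,"rz":0.01,"fingers":0.05}]
end [ 0.4777 -0.0825  0.2   ] -63.9
```

Call:
{"op": "arm_command", "data": {"deltas": [{"rx": 0,"ry": 0,"dx": -0.022,"dy": -0.015,"dz": 0,"rz": 0.12,"fingers": 0.05},{"rx": 0,"ry": 0,"dx": -0.023,"dy": -0.013,"dz": 0,"rz": 0.12,"fingers": 0.05},{"rx": 0,"ry": 0,"dx": -0.024,"dy": -0.009,"dz": 0,"rz": 0.12,"fingers": 0.05},{"rx": 0,"ry": 0,"dx": -0.026,"dy": -0.007,"dz": 0,"rz": 0.12,"fingers": 0.05},{"rx": 0,"ry": 0,"dx": -0.026,"dy": -0.003,"dz": 0,"rz": 0.12,"fingers": 0.05},{"rx": 0,"ry": 0,"dx": -0.026,"dy": 0,"dz": 0,"rz": 0.12,"fingers": 0.05},{"rx": 0,"ry": 0,"dx": -0.026,"dy": 0.003,"dz": 0,"rz": 0.12,"fingers": 0.05},{"rx": 0,"ry": 0,"dx": -0.026,"dy": 0.006,"dz": 0,"rz": 0.12,"fingers": 0.05},{"rx": 0,"ry": 0,"dx": -0.025,"dy": 0.009,"dz": 0.001,"rz": 0.12,"fingers": 0.05},{"rx": 0,"ry": 0,"dx": -0.023,"dy": 0.011,"dz": 0,"rz": 0.12,"fingers": 0.05},{"rx": 0,"ry": 0,"dx": -0.022,"dy": 0.015,"dz": 0,"rz": 0.11,"fingers": 0.05},{"rx": 0,"ry": 0,"dx": -0.02,"dy": 0.017,"dz": 0,"rz": 0.12,"fingers": 0.05}]}}

```text
time_s: 4.2
position: [0.3726, 0.1717, 0.2305]
tool_rot: [[0.435, 0.901, 0.0], [0.901, -0.435, 0.0], [0.0, 0.0, -1.0]]
ft_force: [1.2, 0.1, 0.5]
grip_width: 0.0499
gripper_force: 0.0
```

Call:
{"op": "arm_command", "data": {"deltas": [{"rx": 0,"ry": 0,"dx": -0.018,"dy": 0.019,"dz": 0,"rz": 0.12,"fingers": 0.05},{"rx": 0,"ry": 0,"dx": -0.016,"dy": 0.021,"dz": 0,"rz": 0.12,"fingers": 0.05},{"rx": 0,"ry": 0,"dx": -0.012,"dy": 0.023,"dz": 0,"rz": 0.12,"fingers": 0.05},{"rx": 0,"ry": 0,"dx": -0.01,"dy": 0.025,"dz": 0,"rz": 0.12,"fingers": 0.05},{"rx": 0,"ry": 0,"dx": -0.008,"dy": 0.025,"dz": 0,"rz": 0.12,"fingers": 0.05},{"rx": 0,"ry": 0,"dx": -0.003,"dy": 0.029,"dz": 0.006,"rz": 0.01,"fingers": 0.05},{"rx": 0,"ry": 0,"dx": -0.003,"dy": 0.029,"dz": 0.006,"rz": 0.02,"fingers": 0.05},{"rx": 0,"ry": 0,"dx": -0.002,"dy": 0.028,"dz": 0.006,"rz": 0.01,"fingers": 0.05},{"rx": 0,"ry": 0,"dx": -0.002,"dy": 0.029,"dz": 0.006,"rz": 0.02,"fingers": 0.05},{"rx": 0,"ry": 0,"dx": -0.002,"dy": 0.029,"dz": 0.006,"rz": 0.01,"fingers": 0.05},{"rx": 0,"ry": 0,"dx": 0,"dy": 0,"dz": 0,"rz": 0,"fingers": 0.05}]}}

```text
time_s: 5.3
position: [0.4789, -0.0849, 0.1994]
tool_rot: [[0.899, 0.437, -0.001], [0.437, -0.899, -0.0], [-0.001, -0.0, -1.0]]
ft_force: [0.6, 0.2, 0.4]
grip_width: 0.0496
gripper_force: 0.0
```

```bash
python3 - <<'E'
from h import *
at()
rows([(.478,-.0825,.105,-64,4)],f=.05)
# opening path, s .99 -> -.02
w=[]
for s in np.linspace(.99,-.02,13)[1:]:
    X=pin(F,0,0,s);w.append((X[0],X[1],.105,-7.5-np.degrees(s),1))
rows(w,T=[.478,-.0825,.105,-64],f=0)
E
```

```text
5.3 [ 0.4789 -0.0849  0.1994] -64.1 w 0.0496 f [0.6 0.2 0.4] 0.0
4 [{"rx":0,"ry":0,"dx":0,"dy":-0.001,"dz":0.024,"rz":0,"fingers":0.05},{"rx":0,"ry":0,"dx":0,"dy":0,"dz":0.023,"rz":0,"fingers":0.05},{"rx":0,"ry":0,"dx":0,"dy":-0.001,"dz":0.024,"rz":0,"fingers":0.05},{"rx":0,"ry":0,"dx":0,"dy":-0.001,"dz":0.023,"rz":0,"fingers":0.05}]
end [ 0.4776 -0.0822  0.1054] -64.1
12 [{"rx":0,"ry":0,"dx":0,"dy":0.006,"dz":0,"rz":-0.08,"fingers":0},{"rx":0,"ry":0,"dx":0,"dy":0.006,"dz":0,"rz":-0.08,"fingers":0},{"rx":0,"ry":0,"dx":0,"dy":0.005,"dz":0,"rz":-0.09,"fingers":0},{"rx":0,"ry":0,"dx":0.001,"dy":0.005,"dz":0,"rz":-0.08,"fingers":0},{"rx":0,"ry":0,"dx":0,"dy":0.005,"dz":0,"rz":-0.09,"fingers":0},{"rx":0,"ry":0,"dx":0,"dy":0.006,"dz":0,"rz":-0.08,"fingers":0},{"rx":0,"ry":0,"dx":0,"dy":0.005,"dz":0,"rz":-0.09,"fingers":0},{"rx":0,"ry":0,"dx":0,"dy":0.005,"dz":0,"rz":-0.08,"fingers":0},{"rx":0,"ry":0,"dx":0.001,"dy":0.006,"dz":0,"rz":-0.08,"fingers":0},{"rx":0,"ry":0,"dx":0,"dy":0.005,"dz":0,"rz":-0.09,"fingers":0},{"rx":0,"ry":0,"dx":0,"dy":0.005,"dz":0,"rz":-0.08,"fingers":0},{"rx":0,"ry":0,"dx":0,"dy":0.005,"dz":0,"rz":-0.09,"fingers":0}]
end [ 0.5273 -0.1189  0.105 ] -6.1
```

Call:
{"op": "arm_command", "data": {"deltas": [{"rx": 0,"ry": 0,"dx": 0,"dy": -0.001,"dz": 0.024,"rz": 0,"fingers": 0.05},{"rx": 0,"ry": 0,"dx": 0,"dy": -0.001,"dz": 0.023,"rz": 0,"fingers": 0.05},{"rx": 0,"ry": 0,"dx": 0,"dy": 0,"dz": 0.024,"rz": 0,"fingers": 0.05},{"rx": 0,"ry": 0,"dx": 0,"dy": 0,"dz": 0.023,"rz": 0,"fingers": 0.05},{"rx": 0,"ry": 0,"dx": 0,"dy": 0,"dz": 0,"rz": 0,"fingers": 0},{"rx": 0,"ry": 0,"dx": 0,"dy": 0,"dz": 0,"rz": 0,"fingers": 0},{"rx": 0,"ry": 0,"dx": 0,"dy": 0,"dz": 0,"rz": 0,"fingers": 0},{"rx": 0,"ry": 0,"dx": 0,"dy": 0,"dz": 0,"rz": 0,"fingers": 0}], "squeeze": 25}}

```text
time_s: 6.1
position: [0.4778, -0.0806, 0.1075]
tool_rot: [[0.898, 0.44, 0.002], [0.44, -0.898, -0.001], [0.002, 0.002, -1.0]]
ft_force: [0.4, -0.2, 2.9]
grip_width: 0.0107
gripper_force: 25.2
```

Call:
{"op": "arm_command", "data": {"deltas": [{"rx": 0,"ry": 0,"dx": 0,"dy": 0.006,"dz": -0.002,"rz": -0.08,"fingers": 0},{"rx": 0,"ry": 0,"dx": 0,"dy": 0.006,"dz": 0,"rz": -0.08,"fingers": 0},{"rx": 0,"ry": 0,"dx": 0,"dy": 0.005,"dz": 0,"rz": -0.09,"fingers": 0},{"rx": 0,"ry": 0,"dx": 0.001,"dy": 0.005,"dz": 0,"rz": -0.08,"fingers": 0},{"rx": 0,"ry": 0,"dx": 0,"dy": 0.005,"dz": 0,"rz": -0.09,"fingers": 0},{"rx": 0,"ry": 0,"dx": 0,"dy": 0.006,"dz": 0,"rz": -0.08,"fingers": 0},{"rx": 0,"ry": 0,"dx": 0,"dy": 0.005,"dz": 0,"rz": -0.09,"fingers": 0},{"rx": 0,"ry": 0,"dx": 0,"dy": 0.005,"dz": 0,"rz": -0.08,"fingers": 0},{"rx": 0,"ry": 0,"dx": 0.001,"dy": 0.006,"dz": 0,"rz": -0.08,"fingers": 0},{"rx": 0,"ry": 0,"dx": 0,"dy": 0.005,"dz": 0,"rz": -0.09,"fingers": 0},{"rx": 0,"ry": 0,"dx": 0,"dy": 0.005,"dz": 0,"rz": -0.08,"fingers": 0},{"rx": 0,"ry": 0,"dx": 0,"dy": 0.003,"dz": 0,"rz": -0.06,"fingers": 0}]}}

```text
time_s: 7.3
position: [0.5237, -0.1169, 0.1078]
tool_rot: [[0.131, 0.991, -0.003], [0.991, -0.131, -0.0], [-0.001, -0.003, -1.0]]
ft_force: [-2.8, -3.9, -7.6]
grip_width: 0.0109
gripper_force: 25.9
```

```bash
python3 - <<'E'
from h import *
at(); print(pin(F,0,0,0))
ps=env.get_image("scene");pt=env.get_image("top")
for n,ut,us in(('L',(130,217),(378,200)),('R',(364,192),(128,241))):
    for p,u in((pt,ut),(ps,us)):
        for pts in wood(p,u,32):
            if len(pts)>250: print(n,p['shot'],len(pts),atz(p,pts.mean(0),.016).round(4))
cv2.imwrite('pics/a2.png',cv2.resize(np.hstack([ps['color'][140:300,170:330],pt['color'][110:270,180:340]]),(800,400)))
E
```

```text
7.3 [ 0.5237 -0.1169  0.1078] -7.6 w 0.0109 f [-2.8 -3.9 -7.6] 25.9
[ 0.52659929 -0.11855295  0.131     ]
L 11 413 [0.4993 0.3607 0.016 ]
L 10 385 [0.4985 0.3624 0.016 ]
R 11 398 [ 0.5687 -0.3518  0.016 ]
R 10 419 [ 0.5645 -0.352   0.016 ]
```

View pics/a2.png

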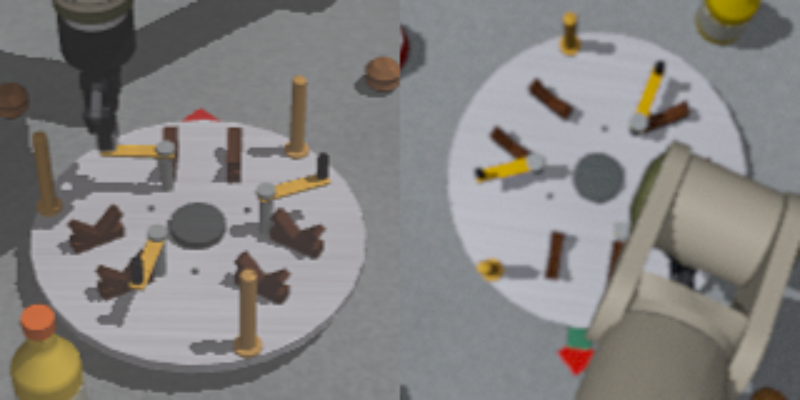

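```bash
python3 - <<'E'
from h import *
s=env.observe();p=s['position']
rows([(p[0],p[1],p[2],-7.5,2),(p[0],p[1],.19,-7.5,3),(.567,-.352,.15,-13.7,6)],f=.06)
rows([(.567,-.352,.002,-13.7,5)],T=[.567,-.352,.15,-13.7],f=.06)
E
```

```text
11 [{"rx":0,"ry":0,"dx":0,"dy":0,"dz":0,"rz":0,"fingers":0.06},{"rx":0,"ry":0,"dx":0,"dy":0,"dz":0,"rz":0,"fingers":0.06},{"rx":0,"ry":0,"dx":0,"dy":0,"dz":-0.027,"rz":0,"fingers":0.06},{"rx":0,"ry":0,"dx":0,"dy":0,"dz":-0.028,"rz":0,"fingers":0.06},{"rx":0,"ry":0,"dx":0,"dy":0,"dz":-0.027,"rz":0,"fingers":0.06},{"rx":0,"ry":0,"dx":-0.038,"dy":0.012,"dz":0.007,"rz":0.02,"fingers":0.06},{"rx":0,"ry":0,"dx":-0.038,"dy":0.013,"dz":0.006,"rz":0.01,"fingers":0.06},{"rx":0,"ry":0,"dx":-0.037,"dy":0.014,"dz":0.007,"rz":0.02,"fingers":0.06},{"rx":0,"ry":0,"dx":-0.037,"dy":0.014,"dz":0.007,"rz":0.02,"fingers":0.06},{"rx":0,"ry":0,"dx":-0.037,"dy":0.015,"dz":0.006,"rz":0.02,"fingers":0.06},{"rx":0,"ry":0,"dx":-0.037,"dy":0.016,"dz":0.007,"rz":0.01,"fingers":0.06}]
end [ 0.567  -0.3522  0.1499] -13.4
5 [{"rx":0,"ry":0,"dx":0,"dy":0,"dz":0.03,"rz":0,"fingers":0.06},{"rx":0,"ry":0,"dx":0,"dy":0,"dz":0.029,"rz":0,"fingers":0.06},{"rx":0,"ry":0,"dx":0,"dy":0,"dz":0.03,"rz":0,"fingers":0.06},{"rx":0,"ry":0,"dx":0,"dy":0,"dz":0.029,"rz":0,"fingers":0.06},{"rx":0,"ry":0,"dx":0,"dy":0,"dz":0.03,"rz":0,"fingers":0.06}]
end [ 0.567 -0.352  0.002] -13.7
```

Call:
{"op": "arm_command", "data": {"deltas": [{"rx": 0,"ry": 0,"dx": 0,"dy": 0,"dz": 0,"rz": 0,"fingers": 0.06},{"rx": 0,"ry": 0,"dx": 0,"dy": 0,"dz": 0,"rz": 0,"fingers": 0.06},{"rx": 0,"ry": 0,"dx": 0,"dy": 0,"dz": -0.027,"rz": 0,"fingers": 0.06},{"rx": 0,"ry": 0,"dx": 0,"dy": 0,"dz": -0.028,"rz": 0,"fingers": 0.06},{"rx": 0,"ry": 0,"dx": 0,"dy": 0,"dz": -0.027,"rz": 0,"fingers": 0.06},{"rx": 0,"ry": 0,"dx": -0.038,"dy": 0.012,"dz": 0,"rz": 0.02,"fingers": 0.06},{"rx": 0,"ry": 0,"dx": -0.038,"dy": 0.013,"dz": 0,"rz": 0.01,"fingers": 0.06},{"rx": 0,"ry": 0,"dx": -0.037,"dy": 0.014,"dz": 0,"rz": 0.02,"fingers": 0.06},{"rx": 0,"ry": 0,"dx": -0.037,"dy": 0.014,"dz": 0.014,"rz": 0.02,"fingers": 0.06},{"rx": 0,"ry": 0,"dx": -0.037,"dy": 0.015,"dz": 0.013,"rz": 0.02,"fingers": 0.06},{"rx": 0,"ry": 0,"dx": -0.037,"dy": 0.016,"dz": 0.013,"rz": 0.01,"fingers": 0.06},{"rx": 0,"ry": 0,"dx": 0,"dy": 0,"dz": 0.03,"rz": 0,"fingers": 0.06}]}}

```text
time_s: 8.6
position: [0.5686, -0.3573, 0.1217]
tool_rot: [[0.238, 0.971, 0.006], [0.971, -0.238, -0.005], [-0.004, 0.007, -1.0]]
ft_force: [0.3, 0.1, 0.2]
grip_width: 0.0599
gripper_force: 0.0
```

```bash
python3 - <<'E'
from h import *
at()
ps=env.get_image("scene");pt=env.get_image("top")
for p in (ps,pt):
    for q in('pin','spindle'):print(q,p['shot'],[(round(d['p'],2),atz(p,d['location'],.131 if q=='pin' else .014).round(3)) for d in env.tip_of(q,p)])
E
```

```text
8.6 [ 0.5686 -0.3573  0.1217] -13.7 w 0.0599 f [0.3 0.1 0.2] 0.0
pin 12 [(0.72, array([ 0.728, -0.095,  0.131])), (0.54, array([ 0.532, -0.113,  0.131])), (0.5, array([0.6  , 0.11 , 0.131]))]
spindle 12 [(0.95, array([0.507, 0.358, 0.014])), (0.94, array([0.373, 0.387, 0.014])), (0.56, array([ 0.572, -0.344,  0.014]))]
pin 13 [(0.64, array([0.593, 0.102, 0.131])), (0.61, array([ 0.716, -0.089,  0.131])), (0.45, array([ 0.521, -0.112,  0.131]))]
spindle 13 [(0.83, array([ 0.565, -0.351,  0.014])), (0.82, array([0.367, 0.389, 0.014])), (0.58, array([0.498, 0.361, 0.014]))]
```

Call:
{"op": "arm_command", "data": {"deltas": [{"rx": 0,"ry": 0,"dx": 0,"dy": 0,"dz": 0.03,"rz": 0,"fingers": 0.06},{"rx": 0,"ry": 0,"dx": 0,"dy": 0,"dz": 0.03,"rz": 0,"fingers": 0.06},{"rx": 0,"ry": 0,"dx": 0,"dy": 0,"dz": 0,"rz": 0,"fingers": 0.06},{"rx": 0,"ry": 0,"dx": 0,"dy": 0,"dz": 0,"rz": 0,"fingers": 0.06}]}}

```text
time_s: 9.3
position: [0.5683, -0.352, 0.0622]
tool_rot: [[0.232, 0.973, 0.002], [0.973, -0.232, -0.001], [-0.001, 0.002, -1.0]]
ft_force: [-0.5, -0.1, 0.1]
grip_width: 0.0601
gripper_force: 0.0
```

Call:
{"op": "arm_command", "data": {"deltas": [{"rx": 0,"ry": 0,"dx": 0,"dy": -0.001,"dz": 0.03,"rz": 0,"fingers": 0.06},{"rx": 0,"ry": 0,"dx": 0,"dy": 0,"dz": 0.02,"rz": 0,"fingers": 0.06},{"rx": 0,"ry": 0,"dx": 0,"dy": 0,"dz": 0.009,"rz": 0,"fingers": 0.06},{"rx": 0,"ry": 0,"dx": 0,"dy": 0,"dz": 0,"rz": 0,"fingers": 0.06},{"rx": 0,"ry": 0,"dx": 0,"dy": 0,"dz": 0,"rz": 0,"fingers": 0},{"rx": 0,"ry": 0,"dx": 0,"dy": 0,"dz": 0,"rz": 0,"fingers": 0},{"rx": 0,"ry": 0,"dx": 0,"dy": 0,"dz": 0,"rz": 0,"fingers": 0},{"rx": 0,"ry": 0,"dx": 0,"dy": 0,"dz": 0,"rz": 0,"fingers": 0},{"rx": 0,"ry": 0,"dx": 0,"dy": 0,"dz": -0.02,"rz": 0,"fingers": 0},{"rx": 0,"ry": 0,"dx": 0,"dy": 0,"dz": -0.03,"rz": 0,"fingers": 0}], "squeeze": 50}}

```text
time_s: 10.3
position: [0.5659, -0.3512, 0.0508]
tool_rot: [[0.233, 0.972, -0.002], [0.972, -0.233, 0.002], [0.002, -0.003, -1.0]]
ft_force: [0.3, 0.1, -1.0]
grip_width: 0.0262
gripper_force: 49.3
```

```bash
python3 - <<'E'
from h import *
at()
s=env.observe();p=s['position'];n=npt(F,0,0,0,0,.079);print(n)
rows([(p[0],p[1],.225,-13,5),(n[0]-.0,n[1],.225,-7.5,12),(n[0],n[1],.12,-7.5,5)],f=0)
E
```

```text
10.3 [ 0.5659 -0.3512  0.0508] -13.5 w 0.0262 f [ 0.3  0.1 -1. ] 49.3
[ 0.50185682 -0.01543744  0.079     ]
12 [{"rx":0,"ry":0,"dx":0,"dy":0,"dz":-0.035,"rz":0,"fingers":0},{"rx":0,"ry":0,"dx":0,"dy":0,"dz":-0.035,"rz":0,"fingers":0},{"rx":0,"ry":0,"dx":0,"dy":0,"dz":-0.035,"rz":0,"fingers":0},{"rx":0,"ry":0,"dx":0,"dy":0,"dz":-0.034,"rz":-0.01,"fingers":0},{"rx":0,"ry":0,"dx":0,"dy":0,"dz":-0.035,"rz":0,"fingers":0},{"rx":0,"ry":0,"dx":0.026,"dy":-0.011,"dz":0,"rz":-0.01,"fingers":0},{"rx":0,"ry":0,"dx":0.026,"dy":-0.012,"dz":0,"rz":-0.01,"fingers":0},{"rx":0,"ry":0,"dx":0.027,"dy":-0.011,"dz":0,"rz":0,"fingers":0},{"rx":0,"ry":0,"dx":0.026,"dy":-0.01,"dz":0,"rz":-0.01,"fingers":0},{"rx":0,"ry":0,"dx":0.026,"dy":-0.011,"dz":0,"rz":-0.01,"fingers":0},{"rx":0,"ry":0,"dx":0.027,"dy":-0.011,"dz":0,"rz":-0.01,"fingers":0},{"rx":0,"ry":0,"dx":0.026,"dy":-0.01,"dz":0,"rz":0,"fingers":0}]
end [ 0.5016 -0.0149  0.1198] -7.7
10 [{"rx":0,"ry":0,"dx":0.027,"dy":-0.01,"dz":0,"rz":-0.01,"fingers":0},{"rx":0,"ry":0,"dx":0.027,"dy":-0.01,"dz":0,"rz":-0.01,"fingers":0},{"rx":0,"ry":0,"dx":0.027,"dy":-0.009,"dz":0,"rz":-0.01,"fingers":0},{"rx":0,"ry":0,"dx":0.027,"dy":-0.01,"dz":0,"rz":-0.01,"fingers":0},{"rx":0,"ry":0,"dx":0.027,"dy":-0.009,"dz":0,"rz":0,"fingers":0},{"rx":0,"ry":0,"dx":0,"dy":0,"dz":0.021,"rz":0,"fingers":0},{"rx":0,"ry":0,"dx":0,"dy":0,"dz":0.021,"rz":0,"fingers":0},{"rx":0,"ry":0,"dx":0,"dy":0,"dz":0.021,"rz":0,"fingers":0},{"rx":0,"ry":0,"dx":0,"dy":0,"dz":0.021,"rz":0,"fingers":0},{"rx":0,"ry":0,"dx":0,"dy":0,"dz":0.021,"rz":0,"fingers":0}]
end [ 0.5016 -0.0149  0.1198] -7.7
```

Call:
{"op": "arm_command", "data": {"deltas": [{"rx": 0,"ry": 0,"dx": 0,"dy": 0,"dz": -0.035,"rz": 0,"fingers": 0},{"rx": 0,"ry": 0,"dx": 0,"dy": 0,"dz": -0.035,"rz": 0,"fingers": 0},{"rx": 0,"ry": 0,"dx": 0,"dy": 0,"dz": -0.035,"rz": 0,"fingers": 0},{"rx": 0,"ry": 0,"dx": 0,"dy": 0,"dz": -0.034,"rz": -0.01,"fingers": 0},{"rx": 0,"ry": 0,"dx": 0,"dy": 0,"dz": -0.035,"rz": 0,"fingers": 0},{"rx": 0,"ry": 0,"dx": 0.026,"dy": -0.011,"dz": 0,"rz": -0.01,"fingers": 0},{"rx": 0,"ry": 0,"dx": 0.026,"dy": -0.012,"dz": 0,"rz": -0.01,"fingers": 0},{"rx": 0,"ry": 0,"dx": 0.027,"dy": -0.011,"dz": 0,"rz": 0,"fingers": 0},{"rx": 0,"ry": 0,"dx": 0.026,"dy": -0.01,"dz": 0,"rz": -0.01,"fingers": 0},{"rx": 0,"ry": 0,"dx": 0.026,"dy": -0.011,"dz": 0,"rz": -0.01,"fingers": 0},{"rx": 0,"ry": 0,"dx": 0.027,"dy": -0.011,"dz": 0,"rz": -0.01,"fingers": 0},{"rx": 0,"ry": 0,"dx": 0.026,"dy": -0.01,"dz": 0,"rz": 0,"fingers": 0}]}}

```text
time_s: 11.5
position: [0.5283, -0.1551, 0.2259]
tool_rot: [[0.174, 0.985, 0.001], [0.985, -0.174, -0.0], [-0.0, 0.001, -1.0]]
ft_force: [0.1, -0.2, -0.7]
grip_width: 0.0264
gripper_force: 49.4
```

Call:
{"op": "arm_command", "data": {"deltas": [{"rx": 0,"ry": 0,"dx": 0.027,"dy": -0.01,"dz": 0,"rz": -0.01,"fingers": 0},{"rx": 0,"ry": 0,"dx": 0.027,"dy": -0.01,"dz": 0,"rz": -0.01,"fingers": 0},{"rx": 0,"ry": 0,"dx": 0.027,"dy": -0.009,"dz": 0,"rz": -0.01,"fingers": 0},{"rx": 0,"ry": 0,"dx": 0.027,"dy": -0.01,"dz": 0,"rz": -0.01,"fingers": 0},{"rx": 0,"ry": 0,"dx": 0.027,"dy": -0.009,"dz": 0,"rz": 0,"fingers": 0},{"rx": 0,"ry": 0,"dx": 0,"dy": 0,"dz": 0.02,"rz": 0,"fingers": 0},{"rx": 0,"ry": 0,"dx": 0,"dy": 0,"dz": 0.02,"rz": 0,"fingers": 0},{"rx": 0,"ry": 0,"dx": 0,"dy": 0,"dz": 0.02,"rz": 0,"fingers": 0},{"rx": 0,"ry": 0,"dx": 0,"dy": 0,"dz": 0.02,"rz": 0,"fingers": 0},{"rx": 0,"ry": 0,"dx": 0,"dy": 0,"dz": 0,"rz": 0,"fingers": 0},{"rx": 0,"ry": 0,"dx": 0,"dy": 0,"dz": 0,"rz": 0,"fingers": 0},{"rx": 0,"ry": 0,"dx": 0,"dy": 0,"dz": 0,"rz": 0,"fingers": 0}]}}

```text
time_s: 12.7
position: [0.5028, -0.0156, 0.1466]
tool_rot: [[0.135, 0.991, 0.002], [0.991, -0.135, -0.001], [-0.0, 0.002, -1.0]]
ft_force: [-0.0, 0.3, 0.3]
grip_width: 0.0262
gripper_force: 49.4
```

```bash
python3 - <<'E'
from h import *
at()
ps=env.get_image("scene");pt=env.get_image("top")
for z in (.16,): 
  for pts in wood(ps,proj(ps,npt(F,0,0,0,0,z)),34):
    if len(pts)>60: r=cv2.minAreaRect(pts);print(len(pts),pts.mean(0),r,atz(ps,pts.mean(0),z))
cv2.imwrite('pics/a3.png',cv2.resize(ps['color'][110:260,160:340],(800,600)))
rows([(.5018,-.0154,.1,-7.5,2),(.5018,-.0154,.068,-7.5,4)],f=0)
E
```

```text
12.7 [ 0.5028 -0.0156  0.1466] -7.7 w 0.0262 f [-0.   0.3  0.3] 49.4
164 [264.02438 172.7683 ] ((264.4307861328125, 172.9461669921875), (8.434362411499023, 22.946426391601562), 82.87498474121094) [0.50427247 0.02530581 0.16      ]
6 [{"rx":0,"ry":0,"dx":0,"dy":0,"dz":0.023,"rz":0,"fingers":0},{"rx":0,"ry":0,"dx":0,"dy":-0.001,"dz":0.023,"rz":0,"fingers":0},{"rx":0,"ry":0,"dx":0,"dy":0,"dz":0.008,"rz":0,"fingers":0},{"rx":0,"ry":0,"dx":0,"dy":0,"dz":0.008,"rz":0,"fingers":0},{"rx":0,"ry":0,"dx":0,"dy":0,"dz":0.008,"rz":0,"fingers":0},{"rx":0,"ry":0,"dx":0,"dy":0,"dz":0.008,"rz":0,"fingers":0}]
end [ 0.5016 -0.0155  0.0684] -7.7
```

View pics/a3.png

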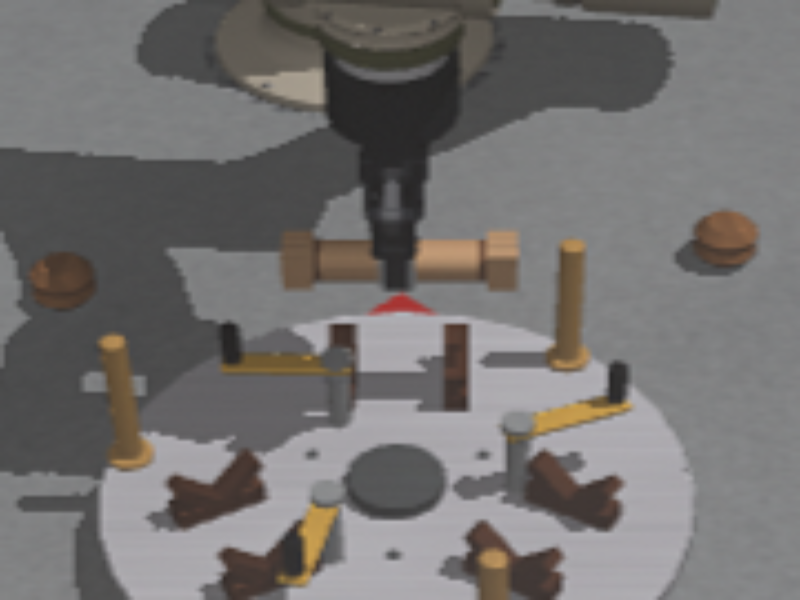

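Call:
{"op": "arm_command", "data": {"deltas": [{"rx": 0,"ry": 0,"dx": 0,"dy": 0,"dz": 0.023,"rz": 0,"fingers": 0},{"rx": 0,"ry": 0,"dx": 0,"dy": -0.001,"dz": 0.023,"rz": 0,"fingers": 0},{"rx": 0,"ry": 0,"dx": 0,"dy": 0,"dz": 0.008,"rz": 0,"fingers": 0},{"rx": 0,"ry": 0,"dx": 0,"dy": 0,"dz": 0.008,"rz": 0,"fingers": 0},{"rx": 0,"ry": 0,"dx": 0,"dy": 0,"dz": 0.008,"rz": 0,"fingers": 0},{"rx": 0,"ry": 0,"dx": 0,"dy": 0,"dz": 0.007,"rz": 0,"fingers": 0},{"rx": 0,"ry": 0,"dx": 0,"dy": 0,"dz": 0,"rz": 0,"fingers": 0},{"rx": 0,"ry": 0,"dx": 0,"dy": 0,"dz": 0,"rz": 0,"fingers": 0}]}}

```text
time_s: 13.6
position: [0.5022, -0.0156, 0.0688]
tool_rot: [[0.135, 0.991, 0.002], [0.991, -0.135, -0.001], [-0.0, 0.002, -1.0]]
ft_force: [4.9, 0.6, 1.3]
grip_width: 0.0264
gripper_force: 50.5
```

Call:
{"op": "arm_command", "data": {"deltas": [{"rx": 0,"ry": 0,"dx": 0,"dy": 0,"dz": 0,"rz": 0,"fingers": 0.05},{"rx": 0,"ry": 0,"dx": 0,"dy": 0,"dz": 0,"rz": 0,"fingers": 0.05},{"rx": 0,"ry": 0,"dx": 0,"dy": 0,"dz": 0,"rz": 0,"fingers": 0.05},{"rx": 0,"ry": 0,"dx": 0,"dy": 0,"dz": 0,"rz": 0,"fingers": 0.05},{"rx": 0,"ry": 0,"dx": 0,"dy": 0,"dz": -0.02,"rz": 0,"fingers": 0.05},{"rx": 0,"ry": 0,"dx": 0,"dy": 0,"dz": -0.03,"rz": 0,"fingers": 0.05},{"rx": 0,"ry": 0,"dx": 0,"dy": 0,"dz": -0.035,"rz": 0,"fingers": 0.05},{"rx": 0,"ry": 0,"dx": 0,"dy": 0,"dz": -0.035,"rz": 0,"fingers": 0.05}]}}

```text
time_s: 14.4
position: [0.5008, -0.0153, 0.1895]
tool_rot: [[0.135, 0.991, -0.001], [0.991, -0.135, 0.0], [0.0, -0.001, -1.0]]
ft_force: [0.2, 0.6, 0.6]
grip_width: 0.05
gripper_force: 0.0
```

```bash
python3 - <<'E'
from h import *
at()
ps=env.get_image("scene");pt=env.get_image("top")
print([(round(d['p'],2),atz(ps,d['location'],.131).round(3)) for d in env.tip_of('pin',ps)])
for pts in wood(ps,proj(ps,npt(F,0,0,0,0,.079)),34):
    if len(pts)>60: r=cv2.minAreaRect(pts);print(len(pts),atz(ps,pts.mean(0),.081),np.round(r[1],1),r[2], npt(F,0,0,0,0,.079))
print('all spindles',[(round(d['p'],2),atz(ps,d['location'],.014).round(3)) for d in env.tip_of('spindle',ps)])
X=pin(F,0,0,0.0)-[.001,-.001,0]
rows([(X[0],X[1],.19,-7.5,5),(X[0],X[1],.19,-7.5,2),(X[0],X[1],.107,-7.5,4)],f=.045)
w=[]
for s in np.linspace(0.0,1.6,15)[1:]:
    X=pin(F,0,0,s);w.append((X[0],X[1],.108,-7.5-np.degrees(s),1))
rows(w,T=[*pin(F,0,0,0.0)[:2],.108,-7.5],f=0)
cv2.imwrite('pics/a4.png',cv2.resize(ps['color'][110:260,160:340],(800,600)))
E
```

```text
14.4 [ 0.5008 -0.0153  0.1895] -7.7 w 0.05 f [0.2 0.6 0.6] 0.0
[(0.77, array([ 0.716, -0.098,  0.131])), (0.63, array([ 0.561, -0.013,  0.131])), (0.61, array([ 0.531, -0.114,  0.131])), (0.54, array([0.595, 0.107, 0.131]))]
368 [ 0.49923723 -0.01005603  0.081     ] [ 9. 50.] 90.0 [ 0.50185682 -0.01543744  0.079     ]
all spindles [(0.93, array([0.508, 0.351, 0.014])), (0.72, array([ 0.568, -0.124,  0.014])), (0.64, array([0.378, 0.392, 0.014])), (0.58, array([ 0.392, -0.116,  0.014])), (0.18, array([ 0.396, -0.196,  0.014]))]
11 [{"rx":0,"ry":0,"dx":-0.02,"dy":0.008,"dz":0,"rz":0,"fingers":0.045},{"rx":0,"ry":0,"dx":-0.019,"dy":0.007,"dz":-0.001,"rz":0,"fingers":0.045},{"rx":0,"ry":0,"dx":-0.02,"dy":0.008,"dz":0,"rz":0,"fingers":0.045},{"rx":0,"ry":0,"dx":-0.019,"dy":0.007,"dz":0,"rz":0,"fingers":0.045},{"rx":0,"ry":0,"dx":-0.02,"dy":0.008,"dz":0,"rz":0,"fingers":0.045},{"rx":0,"ry":0,"dx":0,"dy":0,"dz":0,"rz":0,"fingers":0.045},{"rx":0,"ry":0,"dx":0,"dy":0,"dz":0,"rz":0,"fingers":0.045},{"rx":0,"ry":0,"dx":0,"dy":0,"dz":0.021,"rz":0,"fingers":0.045},{"rx":0,"ry":0,"dx":0,"dy":0,"dz
[... 495 characters left out ...]
7,"dz":0,"rz":0.11,"fingers":0},{"rx":0,"ry":0,"dx":0.001,"dy":-0.007,"dz":0,"rz":0.12,"fingers":0},{"rx":0,"ry":0,"dx":0,"dy":-0.007,"dz":0,"rz":0.11,"fingers":0},{"rx":0,"ry":0,"dx":0,"dy":-0.007,"dz":0,"rz":0.11,"fingers":0},{"rx":0,"ry":0,"dx":0.001,"dy":-0.008,"dz":0,"rz":0.12,"fingers":0},{"rx":0,"ry":0,"dx":0,"dy":-0.007,"dz":0,"rz":0.11,"fingers":0},{"rx":0,"ry":0,"dx":0.001,"dy":-0.007,"dz":0,"rz":0.12,"fingers":0},{"rx":0,"ry":0,"dx":0,"dy":-0.007,"dz":0,"rz":0.11,"fingers":0}]
end [ 0.4729 -0.0456  0.108 ] -99.2
2 [{"rx":0,"ry":0,"dx":0,"dy":-0.007,"dz":0,"rz":0.12,"fingers":0},{"rx":0,"ry":0,"dx":0.001,"dy":-0.008,"dz":0,"rz":0.11,"fingers":0}]
end [ 0.4729 -0.0456  0.108 ] -99.2
```

View pics/a4.png

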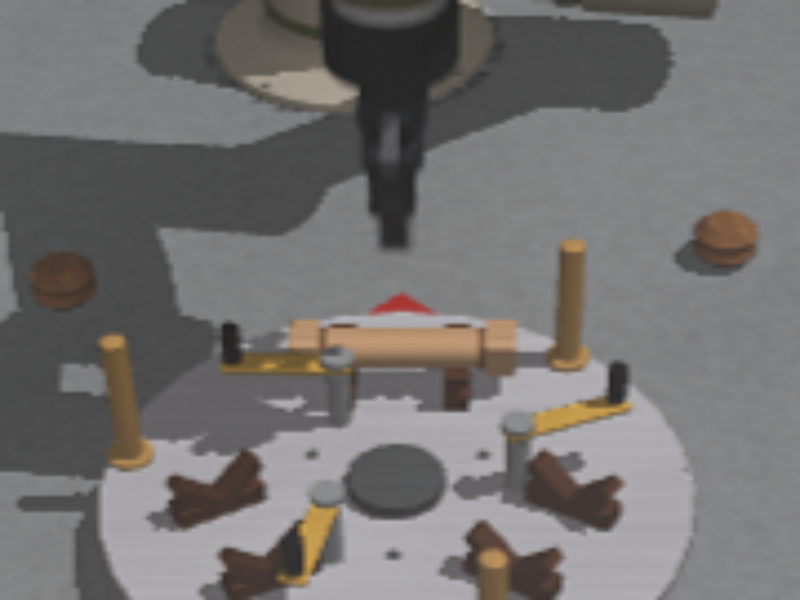

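Call:
{"op": "arm_command", "data": {"deltas": [{"rx": 0,"ry": 0,"dx": -0.02,"dy": 0.008,"dz": 0,"rz": 0,"fingers": 0.045},{"rx": 0,"ry": 0,"dx": -0.02,"dy": 0.007,"dz": 0,"rz": 0,"fingers": 0.045},{"rx": 0,"ry": 0,"dx": -0.02,"dy": 0.008,"dz": 0,"rz": 0,"fingers": 0.045},{"rx": 0,"ry": 0,"dx": -0.02,"dy": 0.007,"dz": 0,"rz": 0,"fingers": 0.045},{"rx": 0,"ry": 0,"dx": -0.02,"dy": 0.007,"dz": 0,"rz": 0,"fingers": 0.045},{"rx": 0,"ry": 0,"dx": 0,"dy": 0,"dz": 0.02,"rz": 0,"fingers": 0.045},{"rx": 0,"ry": 0,"dx": 0,"dy": 0,"dz": 0.02,"rz": 0,"fingers": 0.045},{"rx": 0,"ry": 0,"dx": 0,"dy": 0,"dz": 0.02,"rz": 0,"fingers": 0.045},{"rx": 0,"ry": 0,"dx": 0,"dy": 0,"dz": 0.02,"rz": 0,"fingers": 0.045},{"rx": 0,"ry": 0,"dx": 0,"dy": 0,"dz": 0,"rz": 0,"fingers": 0},{"rx": 0,"ry": 0,"dx": 0,"dy": 0,"dz": 0,"rz": 0,"fingers": 0},{"rx": 0,"ry": 0,"dx": 0,"dy": 0,"dz": 0,"rz": 0,"fingers": 0}], "squeeze": 25}}

```text
time_s: 15.8
position: [0.5245, -0.1194, 0.1085]
tool_rot: [[0.135, 0.991, 0.0], [0.991, -0.135, -0.0], [0.0, 0.0, -1.0]]
ft_force: [1.5, 0.6, -6.6]
grip_width: 0.0106
gripper_force: 24.6
```

Call:
{"op": "arm_command", "data": {"deltas": [{"rx": 0,"ry": 0,"dx": 0,"dy": -0.007,"dz": 0,"rz": 0.11,"fingers": 0},{"rx": 0,"ry": 0,"dx": 0.001,"dy": -0.007,"dz": 0,"rz": 0.12,"fingers": 0},{"rx": 0,"ry": 0,"dx": 0,"dy": -0.008,"dz": 0,"rz": 0.11,"fingers": 0}]}}

```text
time_s: 16.1
position: [0.5036, -0.1123, 0.1085]
tool_rot: [[0.462, 0.887, 0.001], [0.887, -0.462, 0.001], [0.002, 0.001, -1.0]]
ft_force: [5.8, 5.9, -7.9]
grip_width: 0.0111
gripper_force: 24.6
```

Call:
{"op": "arm_command", "data": {"deltas": [{"rx": 0,"ry": 0,"dx": 0.001,"dy": -0.007,"dz": 0,"rz": 0.12,"fingers": 0},{"rx": 0,"ry": 0,"dx": 0,"dy": -0.007,"dz": 0,"rz": 0.11,"fingers": 0},{"rx": 0,"ry": 0,"dx": 0.001,"dy": -0.007,"dz": 0,"rz": 0.12,"fingers": 0},{"rx": 0,"ry": 0,"dx": 0,"dy": -0.007,"dz": 0,"rz": 0.11,"fingers": 0},{"rx": 0,"ry": 0,"dx": 0,"dy": -0.007,"dz": 0,"rz": 0.11,"fingers": 0},{"rx": 0,"ry": 0,"dx": 0.001,"dy": -0.008,"dz": 0,"rz": 0.12,"fingers": 0},{"rx": 0,"ry": 0,"dx": 0,"dy": -0.007,"dz": 0,"rz": 0.11,"fingers": 0},{"rx": 0,"ry": 0,"dx": 0.001,"dy": -0.007,"dz": 0,"rz": 0.12,"fingers": 0},{"rx": 0,"ry": 0,"dx": 0,"dy": -0.007,"dz": 0,"rz": 0.11,"fingers": 0},{"rx": 0,"ry": 0,"dx": 0,"dy": -0.006,"dz": 0,"rz": 0.11,"fingers": 0}]}}

```text
time_s: 17.1
position: [0.4707, -0.0548, 0.1086]
tool_rot: [[0.999, -0.049, 0.003], [-0.049, -0.999, -0.0], [0.003, 0.0, -1.0]]
ft_force: [6.4, 1.8, -9.4]
grip_width: 0.011
gripper_force: 24.7
```

```bash
python3 - <<'E'
from h import *
at();print(pin(F,0,0,1.571), pin(F,0,0,1.4))
E
```

```text
17.1 [ 0.4707 -0.0548  0.1086] -92.8 w 0.011 f [ 6.4  1.8 -9.4] 24.7
[ 0.47237018 -0.04785062  0.131     ] [ 0.47187859 -0.05859926  0.131     ]
```

Call:
{"op": "arm_command", "data": {"deltas": [{"rx": 0,"ry": 0,"dx": 0,"dy": -0.004,"dz": 0,"rz": 0.05,"fingers": 0},{"rx": 0,"ry": 0,"dx": 0,"dy": -0.004,"dz": 0,"rz": 0.04,"fingers": 0},{"rx": 0,"ry": 0,"dx": 0,"dy": 0,"dz": 0,"rz": 0,"fingers": 0}]}}

```text
time_s: 17.4
position: [0.4708, -0.0469, 0.1086]
tool_rot: [[0.991, -0.134, 0.002], [-0.134, -0.991, -0.0], [0.002, 0.0, -1.0]]
ft_force: [4.5, -0.3, -7.9]
grip_width: 0.0109
gripper_force: 24.9
```

Call:
{"op": "arm_command", "data": {"deltas": [{"rx": 0,"ry": 0,"dx": 0,"dy": -0.003,"dz": 0,"rz": 0,"fingers": 0},{"rx": 0,"ry": 0,"dx": 0,"dy": 0,"dz": 0,"rz": 0,"fingers": 0},{"rx": 0,"ry": 0,"dx": 0,"dy": 0,"dz": 0,"rz": 0,"fingers": 0}]}}

```text
time_s: 17.7
position: [0.4708, -0.0444, 0.1086]
tool_rot: [[0.991, -0.133, 0.0], [-0.133, -0.991, -0.0], [0.0, 0.0, -1.0]]
ft_force: [1.7, -2.6, -4.3]
grip_width: 0.0107
gripper_force: 25.2
```

```bash
python3 - <<'E'
from h import *
at()
p=env.observe()['position']
P=post(F,1,0);print(P)
# release, rise, move to post b : psi -17.5
rows([(p[0],p[1],p[2],-97.7,3),(p[0],p[1],.20,-97.7,3),(.48,-.15,.21,-50,6),(P[0],P[1],.21,-17.5,5)],f=.05)
rows([(P[0],P[1],.120,-17.5,4)],T=[P[0],P[1],.21,-17.5],f=.05)
E
```

```text
17.7 [ 0.4708 -0.0444  0.1086] -97.7 w 0.0107 f [ 1.7 -2.6 -4.3] 25.2
[ 0.55127114 -0.18546828  0.15      ]
12 [{"rx":0,"ry":0,"dx":0,"dy":0,"dz":0,"rz":0,"fingers":0.05},{"rx":0,"ry":0,"dx":0,"dy":0,"dz":0,"rz":0,"fingers":0.05},{"rx":0,"ry":0,"dx":0,"dy":0,"dz":0,"rz":0,"fingers":0.05},{"rx":0,"ry":0,"dx":0,"dy":0,"dz":-0.03,"rz":0,"fingers":0.05},{"rx":0,"ry":0,"dx":0,"dy":0,"dz":-0.031,"rz":0,"fingers":0.05},{"rx":0,"ry":0,"dx":0,"dy":0,"dz":-0.03,"rz":0,"fingers":0.05},{"rx":0,"ry":0,"dx":0.004,"dy":0.017,"dz":-0.002,"rz":-0.14,"fingers":0.05},{"rx":0,"ry":0,"dx":0.001,"dy":0.018,"dz":-0.001,"rz":-0.14,"fingers":0.05},{"rx":0,"ry":0,"dx":-0.001,"dy":0.018,"dz":-0.002,"rz":-0.14,"fingers":0.05},{"rx":0,"ry":0,"dx":-0.003,"dy":0.017,"dz":-0.002,"rz":-0.13,"fingers":0.05},{"rx":0,"ry":0,"dx":-0.006,"dy":0.017,"dz":-0.002,"rz":-0.14,"fingers":0.05},{"rx":0,"ry":0,"dx":-0.008,"dy":0.015,"dz":-0.001,"rz":-0.14,"fingers":0.05}]
end [ 0.5516 -0.1852  0.2096] -17.5
5 [{"rx":0,"ry":0,"dx":0.006,"dy":0.015,"dz":0,"rz":-0.11,"fingers":0.05},{"rx":0,"ry":0,"dx":0.005,"dy":0.015,"dz":0,"rz":-0.12,"fingers":0.05},{"rx":0,"ry":0,"dx":0.003,"dy":0.016,"dz":0,"rz":-0.11,"fingers":0.05},{"rx":0,"ry":0,"dx":0.001,"dy":0.016,"dz":0,"rz":-0.12,"fingers":0.05},{"rx":0,"ry":0,"dx":0,"dy":0.016,"dz":0,"rz":-0.11,"fingers":0.05}]
end [ 0.5516 -0.1852  0.2096] -17.5
4 [{"rx":0,"ry":0,"dx":0,"dy":0,"dz":0.022,"rz":0,"fingers":0.05},{"rx":0,"ry":0,"dx":0,"dy":0,"dz":0.023,"rz":0,"fingers":0.05},{"rx":0,"ry":0,"dx":0,"dy":0,"dz":0.023,"rz":0,"fingers":0.05},{"rx":0,"ry":0,"dx":0,"dy":0,"dz":0.022,"rz":0,"fingers":0.05}]
end [ 0.5513 -0.1855  0.12  ] -17.5
```

Call:
{"op": "arm_command", "data": {"deltas": [{"rx": 0,"ry": 0,"dx": 0,"dy": 0,"dz": 0,"rz": 0,"fingers": 0.05},{"rx": 0,"ry": 0,"dx": 0,"dy": 0,"dz": 0,"rz": 0,"fingers": 0.05},{"rx": 0,"ry": 0,"dx": 0,"dy": 0,"dz": 0,"rz": 0,"fingers": 0.05},{"rx": 0,"ry": 0,"dx": 0,"dy": 0,"dz": -0.03,"rz": 0,"fingers": 0.05},{"rx": 0,"ry": 0,"dx": 0,"dy": 0,"dz": -0.03,"rz": 0,"fingers": 0.05},{"rx": 0,"ry": 0,"dx": 0,"dy": 0,"dz": -0.03,"rz": 0,"fingers": 0.05},{"rx": 0,"ry": 0,"dx": 0.004,"dy": 0.017,"dz": -0.002,"rz": -0.14,"fingers": 0.05},{"rx": 0,"ry": 0,"dx": 0.001,"dy": 0.018,"dz": -0.002,"rz": -0.14,"fingers": 0.05},{"rx": 0,"ry": 0,"dx": -0.001,"dy": 0.018,"dz": -0.002,"rz": -0.14,"fingers": 0.05},{"rx": 0,"ry": 0,"dx": -0.003,"dy": 0.017,"dz": -0.002,"rz": -0.13,"fingers": 0.05},{"rx": 0,"ry": 0,"dx": -0.006,"dy": 0.017,"dz": -0.002,"rz": -0.14,"fingers": 0.05},{"rx": 0,"ry": 0,"dx": -0.008,"dy": 0.015,"dz": -0.001,"rz": -0.14,"fingers": 0.05}]}}

```text
time_s: 18.9
position: [0.4795, -0.1503, 0.2096]
tool_rot: [[0.764, 0.645, 0.0], [0.645, -0.764, -0.0], [0.0, 0.0, -1.0]]
ft_force: [-0.2, -0.1, -0.6]
grip_width: 0.0501
gripper_force: 0.0
```

Call:
{"op": "arm_command", "data": {"deltas": [{"rx": 0,"ry": 0,"dx": 0.006,"dy": 0.015,"dz": 0,"rz": -0.11,"fingers": 0.05},{"rx": 0,"ry": 0,"dx": 0.005,"dy": 0.015,"dz": 0,"rz": -0.12,"fingers": 0.05},{"rx": 0,"ry": 0,"dx": 0.003,"dy": 0.016,"dz": 0,"rz": -0.11,"fingers": 0.05},{"rx": 0,"ry": 0,"dx": 0.001,"dy": 0.016,"dz": 0,"rz": -0.12,"fingers": 0.05},{"rx": 0,"ry": 0,"dx": 0,"dy": 0.016,"dz": 0,"rz": -0.11,"fingers": 0.05},{"rx": 0,"ry": 0,"dx": 0,"dy": 0,"dz": 0,"rz": 0,"fingers": 0.05},{"rx": 0,"ry": 0,"dx": 0,"dy": 0,"dz": 0,"rz": 0,"fingers": 0.05}]}}

```text
time_s: 19.6
position: [0.5511, -0.1848, 0.2091]
tool_rot: [[0.303, 0.953, -0.001], [0.953, -0.303, 0.0], [0.0, -0.001, -1.0]]
ft_force: [-0.6, -0.2, 0.6]
grip_width: 0.0501
gripper_force: 0.0
```

```bash
python3 - <<'E'
from h import *
at()
ps=env.get_image("scene");pt=env.get_image("top")
for p in(ps,pt):
  print('pin',[(round(d['p'],2),atz(p,d['location'],.131).round(3)) for d in env.tip_of('pin',p)])
  print('spindles',[(round(d['p'],2),atz(p,d['location'],.014).round(3)) for d in env.tip_of('spindle',p)])
cv2.imwrite('pics/a5.png',cv2.resize(ps['color'][110:260,160:340],(800,600)))
P=post(F,1,0);rows([(P[0],P[1],.120,-17.5,4)],f=.05)
# arc: theta 0 -> 120deg
w=[]
for t in np.radians(np.linspace(0,121,25)[1:]):
    X=post(F,1,t);w.append((X[0],X[1],.12,-17.5-np.degrees(t),1))
rows(w,T=[P[0],P[1],.12,-17.5],f=0)
E
```

```text
19.6 [ 0.5511 -0.1848  0.2091] -17.6 w 0.0501 f [-0.6 -0.2  0.6] 0.0
pin [(0.74, array([0.604, 0.108, 0.131])), (0.56, array([ 0.72 , -0.093,  0.131])), (0.49, array([ 0.473, -0.05 ,  0.131]))]
spindles [(0.95, array([0.499, 0.359, 0.014])), (0.72, array([ 0.434, -0.005,  0.014])), (0.6, array([0.367, 0.398, 0.014]))]
pin [(0.63, array([ 0.715, -0.097,  0.131])), (0.53, array([ 0.466, -0.056,  0.131])), (0.48, array([0.594, 0.101, 0.131]))]
spindles [(0.84, array([ 0.497, -0.012,  0.014])), (0.79, array([0.36 , 0.393, 0.014])), (0.72, array([0.499, 0.365, 0.014]))]
4 [{"rx":0,"ry":0,"dx":0,"dy":0,"dz":0.022,"rz":0,"fingers":0.05},{"rx":0,"ry":0,"dx":0,"dy":0,"dz":0.023,"rz":0,"fingers":0.05},{"rx":0,"ry":0,"dx":0,"dy":0,"dz":0.022,"rz":0,"fingers":0.05},{"rx":0,"ry":0,"dx":-0.001,"dy":0,"dz":0.023,"rz":0,"fingers":0.05}]
end [ 0.5509 -0.1858  0.1196] -17.5
12 [{"rx":0,"ry":0,"dx":0.001,"dy":-0.014,"dz":0,"rz":0.09,"fingers":0},{"rx":0,"ry":0,"dx":0,"dy":-0.015,"dz":0,"rz":0.09,"fingers":0},{"rx":0,"ry":0,"dx":0.001,"dy":-0.014,"dz":0,"rz":0.08,"fingers":0},{"rx":0,"ry":0,"dx":0.001,"
[... 746 characters left out ...]
rx":0,"ry":0,"dx":0.001,"dy":-0.015,"dz":0,"rz":0.09,"fingers":0},{"rx":0,"ry":0,"dx":0,"dy":-0.014,"dz":0,"rz":0.09,"fingers":0},{"rx":0,"ry":0,"dx":0.001,"dy":-0.015,"dz":0,"rz":0.09,"fingers":0},{"rx":0,"ry":0,"dx":0.001,"dy":-0.014,"dz":0,"rz":0.08,"fingers":0},{"rx":0,"ry":0,"dx":0,"dy":-0.015,"dz":0,"rz":0.09,"fingers":0},{"rx":0,"ry":0,"dx":0.001,"dy":-0.014,"dz":0,"rz":0.09,"fingers":0},{"rx":0,"ry":0,"dx":0.001,"dy":-0.015,"dz":0,"rz":0.09,"fingers":0},{"rx":0,"ry":0,"dx":0,"dy":-0.014,"dz":0,"rz":0.09,"fingers":0},{"rx":0,"ry":0,"dx":0.001,"dy":-0.015,"dz":0,"rz":0.08,"fingers":0},{"rx":0,"ry":0,"dx":0.001,"dy":-0.014,"dz":0,"rz":0.09,"fingers":0}]
end [0.4923 0.0946 0.12  ] -138.4
```

View pics/a5.png

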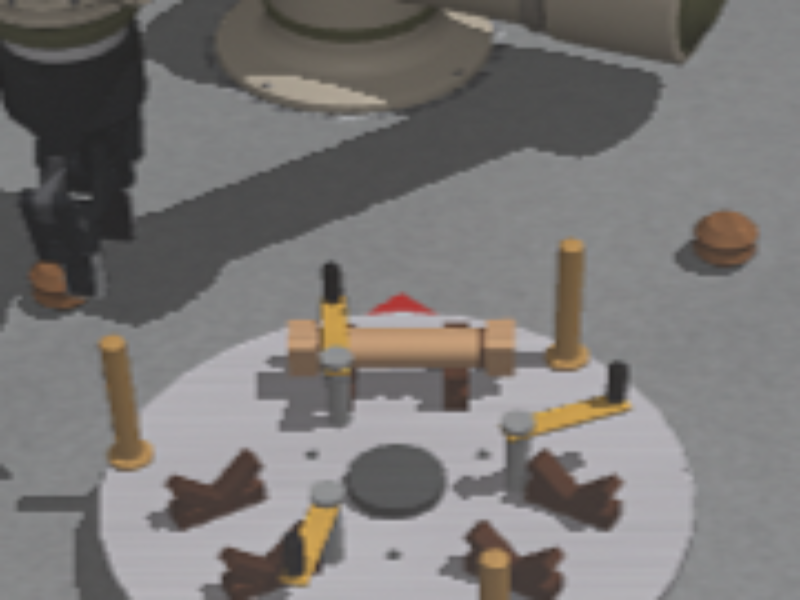

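Call:
{"op": "arm_command", "data": {"deltas": [{"rx": 0,"ry": 0,"dx": 0,"dy": 0,"dz": 0.022,"rz": 0,"fingers": 0.05},{"rx": 0,"ry": 0,"dx": 0,"dy": 0,"dz": 0.023,"rz": 0,"fingers": 0.05},{"rx": 0,"ry": 0,"dx": 0,"dy": 0,"dz": 0.022,"rz": 0,"fingers": 0.05},{"rx": 0,"ry": 0,"dx": 0,"dy": 0,"dz": 0.023,"rz": 0,"fingers": 0.05},{"rx": 0,"ry": 0,"dx": 0,"dy": 0,"dz": 0,"rz": 0,"fingers": 0},{"rx": 0,"ry": 0,"dx": 0,"dy": 0,"dz": 0,"rz": 0,"fingers": 0},{"rx": 0,"ry": 0,"dx": 0,"dy": 0,"dz": 0,"rz": 0,"fingers": 0},{"rx": 0,"ry": 0,"dx": 0,"dy": 0,"dz": 0,"rz": 0,"fingers": 0}], "squeeze": 40}}

```text
time_s: 20.7
position: [0.552, -0.1853, 0.1206]
tool_rot: [[0.3, 0.954, 0.002], [0.954, -0.3, -0.001], [-0.001, 0.002, -1.0]]
ft_force: [0.0, -0.6, 2.6]
grip_width: 0.0149
gripper_force: 39.8
```

Call:
{"op": "arm_command", "data": {"deltas": [{"rx": 0,"ry": 0,"dx": 0.001,"dy": -0.014,"dz": 0,"rz": 0.09,"fingers": 0},{"rx": 0,"ry": 0,"dx": 0,"dy": -0.015,"dz": 0,"rz": 0.09,"fingers": 0},{"rx": 0,"ry": 0,"dx": 0.001,"dy": -0.014,"dz": 0,"rz": 0.08,"fingers": 0},{"rx": 0,"ry": 0,"dx": 0.001,"dy": -0.015,"dz": 0,"rz": 0.09,"fingers": 0},{"rx": 0,"ry": 0,"dx": 0,"dy": -0.014,"dz": 0,"rz": 0.09,"fingers": 0},{"rx": 0,"ry": 0,"dx": 0.001,"dy": -0.015,"dz": 0,"rz": 0.09,"fingers": 0},{"rx": 0,"ry": 0,"dx": 0.001,"dy": -0.014,"dz": 0,"rz": 0.09,"fingers": 0},{"rx": 0,"ry": 0,"dx": 0,"dy": -0.015,"dz": 0,"rz": 0.08,"fingers": 0}]}}

```text
time_s: 21.5
position: [0.4631, -0.1159, 0.1206]
tool_rot: [[0.846, 0.532, 0.006], [0.532, -0.846, -0.002], [0.004, 0.005, -1.0]]
ft_force: [12.3, 1.7, -3.8]
grip_width: 0.0147
gripper_force: 40.2
```

```bash
python3 - <<'E'
from h import *
at()
p=np.array(env.observe()['position']);d=p[:2]-C;a=np.degrees(np.arctan2(d[1],d[0]));r=np.hypot(*d)
t=-107.5-a;t%=360;print(a,r,t)
w=[]
for q in np.linspace(t,121,19)[1:]:
    X=post(F,1,np.radians(q));w.append((X[0],X[1],.12,-17.5-q,1))
rows(w,f=0)
E
```

```text
21.5 [ 0.4631 -0.1159  0.1206] -57.8 w 0.0147 f [12.3  1.7 -3.8] 40.2
-147.63378058746233 0.16328199664851864 40.133780587462326
12 [{"rx":0,"ry":0,"dx":-0.001,"dy":-0.013,"dz":0.001,"rz":0.08,"fingers":0},{"rx":0,"ry":0,"dx":0.001,"dy":-0.013,"dz":0,"rz":0.07,"fingers":0},{"rx":0,"ry":0,"dx":0,"dy":-0.013,"dz":0,"rz":0.08,"fingers":0},{"rx":0,"ry":0,"dx":0.001,"dy":-0.013,"dz":0,"rz":0.08,"fingers":0},{"rx":0,"ry":0,"dx":0,"dy":-0.013,"dz":0,"rz":0.08,"fingers":0},{"rx":0,"ry":0,"dx":0.001,"dy":-0.013,"dz":0,"rz":0.08,"fingers":0},{"rx":0,"ry":0,"dx":0,"dy":-0.012,"dz":0,"rz":0.08,"fingers":0},{"rx":0,"ry":0,"dx":0.001,"dy":-0.013,"dz":0,"rz":0.07,"fingers":0},{"rx":0,"ry":0,"dx":0,"dy":-0.013,"dz":0,"rz":0.08,"fingers":0},{"rx":0,"ry":0,"dx":0.001,"dy":-0.013,"dz":0,"rz":0.08,"fingers":0},{"rx":0,"ry":0,"dx":0,"dy":-0.013,"dz":0,"rz":0.08,"fingers":0},{"rx":0,"ry":0,"dx":0.001,"dy":-0.013,"dz":0,"rz":0.08,"fingers":0}]
end [0.4918 0.0947 0.1196] -138.6
6 [{"rx":0,"ry":0,"dx":0,"dy":-0.013,"dz":0,"rz":0.08,"fingers":0},{"rx":0,"ry":0,"dx":0.001,"dy":-0.013,"dz":0,"rz":0.07,"fingers":0},{"rx":0,"ry":0,"dx":0,"dy":-0.013,"dz":0,"rz":0.08,"fingers":0},{"rx":0,"ry":0,"dx":0.001,"dy":-0.013,"dz":0,"rz":0.08,"fingers":0},{"rx":0,"ry":0,"dx":0.001,"dy":-0.012,"dz":0,"rz":0.08,"fingers":0},{"rx":0,"ry":0,"dx":0,"dy":-0.013,"dz":0,"rz":0.08,"fingers":0}]
end [0.4918 0.0947 0.1196] -138.6
```

Call:
{"op": "arm_command", "data": {"deltas": [{"rx": 0,"ry": 0,"dx": 0,"dy": -0.013,"dz": 0,"rz": 0.08,"fingers": 0},{"rx": 0,"ry": 0,"dx": 0.001,"dy": -0.013,"dz": 0,"rz": 0.07,"fingers": 0},{"rx": 0,"ry": 0,"dx": 0,"dy": -0.013,"dz": 0,"rz": 0.08,"fingers": 0},{"rx": 0,"ry": 0,"dx": 0.001,"dy": -0.013,"dz": 0,"rz": 0.08,"fingers": 0},{"rx": 0,"ry": 0,"dx": 0,"dy": -0.013,"dz": 0,"rz": 0.08,"fingers": 0},{"rx": 0,"ry": 0,"dx": 0.001,"dy": -0.013,"dz": 0,"rz": 0.08,"fingers": 0},{"rx": 0,"ry": 0,"dx": 0,"dy": -0.012,"dz": 0,"rz": 0.08,"fingers": 0},{"rx": 0,"ry": 0,"dx": 0.001,"dy": -0.013,"dz": 0,"rz": 0.07,"fingers": 0},{"rx": 0,"ry": 0,"dx": 0,"dy": -0.013,"dz": 0,"rz": 0.08,"fingers": 0},{"rx": 0,"ry": 0,"dx": 0.001,"dy": -0.013,"dz": 0,"rz": 0.08,"fingers": 0}]}}

```text
time_s: 22.5
position: [0.4431, 0.0079, 0.1207]
tool_rot: [[0.976, -0.217, 0.01], [-0.217, -0.976, -0.002], [0.011, -0.0, -1.0]]
ft_force: [15.1, -2.6, -10.7]
grip_width: 0.0146
gripper_force: 39.5
```

```bash
python3 - <<'E'
from h import *
at()
p=np.array(env.observe()['position']);d=p[:2]-C;a=np.degrees(np.arctan2(d[1],d[0]));r=np.hypot(*d)
t=-107.5-a;t%=360;print(a,r,t)
w=[]
for q in np.linspace(t,120,9)[1:]:
    X=post(F,1,np.radians(q));w.append((X[0],X[1],.12,-17.5-q,1))
rows(w,f=0)
E
```

```text
22.5 [0.4431 0.0079 0.1207] -102.5 w 0.0146 f [ 15.1  -2.6 -10.7] 39.5
167.0257763773703 0.16201633117112732 85.47422362262967
8 [{"rx":0,"ry":0,"dx":-0.002,"dy":-0.013,"dz":0.001,"rz":0.08,"fingers":0},{"rx":0,"ry":0,"dx":0.001,"dy":-0.012,"dz":0,"rz":0.08,"fingers":0},{"rx":0,"ry":0,"dx":0,"dy":-0.012,"dz":0,"rz":0.07,"fingers":0},{"rx":0,"ry":0,"dx":0,"dy":-0.013,"dz":0,"rz":0.08,"fingers":0},{"rx":0,"ry":0,"dx":0.001,"dy":-0.012,"dz":0,"rz":0.07,"fingers":0},{"rx":0,"ry":0,"dx":0.001,"dy":-0.013,"dz":0,"rz":0.08,"fingers":0},{"rx":0,"ry":0,"dx":0,"dy":-0.012,"dz":0,"rz":0.08,"fingers":0},{"rx":0,"ry":0,"dx":0,"dy":-0.012,"dz":0,"rz":0.07,"fingers":0}]
end [0.4894 0.0931 0.1197] -137.5
```

Call:
{"op": "arm_command", "data": {"deltas": [{"rx": 0,"ry": 0,"dx": 0.002,"dy": -0.013,"dz": 0,"rz": 0.08,"fingers": 0},{"rx": 0,"ry": 0,"dx": 0.001,"dy": -0.012,"dz": 0,"rz": 0.08,"fingers": 0},{"rx": 0,"ry": 0,"dx": 0,"dy": -0.012,"dz": 0,"rz": 0.07,"fingers": 0},{"rx": 0,"ry": 0,"dx": 0.001,"dy": -0.013,"dz": 0,"rz": 0.08,"fingers": 0},{"rx": 0,"ry": 0,"dx": 0.001,"dy": -0.012,"dz": 0,"rz": 0.07,"fingers": 0},{"rx": 0,"ry": 0,"dx": 0,"dy": -0.013,"dz": 0,"rz": 0.08,"fingers": 0},{"rx": 0,"ry": 0,"dx": 0,"dy": -0.01,"dz": 0,"rz": 0.08,"fingers": 0},{"rx": 0,"ry": 0,"dx": 0,"dy": 0,"dz": 0,"rz": 0,"fingers": 0},{"rx": 0,"ry": 0,"dx": 0,"dy": 0,"dz": 0,"rz": 0,"fingers": 0}]}}

```text
time_s: 23.4
position: [0.4827, 0.0816, 0.1207]
tool_rot: [[0.729, -0.684, 0.008], [-0.685, -0.729, -0.003], [0.008, -0.003, -1.0]]
ft_force: [9.8, -7.1, -4.5]
grip_width: 0.0144
gripper_force: 40.5
```

```bash
python3 - <<'E'
from h import *
at()
p=np.array(env.observe()['position']);d=p[:2]-C;a=np.degrees(np.arctan2(d[1],d[0]));r=np.hypot(*d)
t=-107.5-a;t%=360;print(a,r,t)
E
```

```text
23.4 [0.4827 0.0816 0.1207] -133.2 w 0.0144 f [ 9.8 -7.1 -4.5] 40.5
137.0585516861277 0.16158714917473033 115.44144831387231
```

Call:
{"op": "arm_command", "data": {"deltas": [{"rx": 0,"ry": 0,"dx": 0.001,"dy": -0.01,"dz": 0,"rz": 0.07,"fingers": 0},{"rx": 0,"ry": 0,"dx": 0,"dy": -0.002,"dz": 0,"rz": 0,"fingers": 0},{"rx": 0,"ry": 0,"dx": 0,"dy": 0,"dz": 0,"rz": 0,"fingers": 0},{"rx": 0,"ry": 0,"dx": 0,"dy": 0,"dz": 0,"rz": 0,"fingers": 0.06},{"rx": 0,"ry": 0,"dx": 0,"dy": 0,"dz": 0,"rz": 0,"fingers": 0.06},{"rx": 0,"ry": 0,"dx": 0,"dy": 0,"dz": 0,"rz": 0,"fingers": 0.06},{"rx": 0,"ry": 0,"dx": 0,"dy": 0,"dz": -0.03,"rz": 0,"fingers": 0.06},{"rx": 0,"ry": 0,"dx": 0,"dy": 0,"dz": -0.03,"rz": 0,"fingers": 0.06},{"rx": 0,"ry": 0,"dx": 0,"dy": 0,"dz": -0.03,"rz": 0,"fingers": 0.06},{"rx": 0,"ry": 0,"dx": -0.03,"dy": 0,"dz": 0,"rz": -0.12,"fingers": 0.06},{"rx": 0,"ry": 0,"dx": -0.03,"dy": -0.02,"dz": 0,"rz": -0.12,"fingers": 0.06},{"rx": 0,"ry": 0,"dx": -0.03,"dy": -0.03,"dz": 0,"rz": -0.12,"fingers": 0.06}]}}

```text
time_s: 24.6
position: [0.4492, 0.1895, 0.2098]
tool_rot: [[0.896, -0.445, 0.001], [-0.445, -0.896, 0.0], [0.0, -0.0, -1.0]]
ft_force: [1.2, 0.5, 0.1]
grip_width: 0.0601
gripper_force: 0.0
```

```bash
python3 - <<'E'
from h import *
at()
ps=env.get_image("scene");pt=env.get_image("top")
for p in(ps,pt):
  print('pin',[(round(d['p'],2),d['location'],atz(p,d['location'],.131).round(3)) for d in env.tip_of('pin',p)])
  print('nest',[(round(d['p'],2),atz(p,d['location'],.079).round(3)) for d in env.tip_of('nest',p)])
  print('spindles',[(round(d['p'],2),atz(p,d['location'],.014).round(3)) for d in env.tip_of('spindle',p)])
cv2.imwrite('pics/a6.png',cv2.resize(np.hstack([ps['color'][140:310,160:340],pt['color'][110:280,160:340]]),(800,380)))
T=2*np.pi/3
for s in(.6,.7,.76,.8,.9):print(s,pin(F,1,T,s).round(4))
E
```

```text
24.6 [0.4492 0.1895 0.2098] -116.4 w 0.0601 f [1.2 0.5 0.1] 0.0
pin [(0.72, [218.6, 183.9], array([ 0.5  , -0.097,  0.131])), (0.57, [300.6, 215.1], array([0.646, 0.098, 0.131])), (0.48, [228.8, 243.3], array([ 0.717, -0.086,  0.131]))]
nest [(0.89, array([0.66 , 0.055, 0.079])), (0.76, array([ 0.632, -0.123,  0.079])), (0.71, array([ 0.503, -0.02 ,  0.079]))]
spindles [(0.94, array([0.379, 0.387, 0.014])), (0.64, array([0.505, 0.361, 0.014])), (0.62, array([0.332, 0.133, 0.014])), (0.6, array([0.601, 0.062, 0.014]))]
pin [(0.68, [213.2, 164.7], array([0.636, 0.097, 0.131])), (0.57, [281.4, 134.3], array([ 0.72 , -0.091,  0.131])), (0.54, [286.5, 216.1], array([ 0.495, -0.101,  0.131]))]
nest [(0.92, array([ 0.505, -0.015,  0.079])), (0.79, array([0.659, 0.044, 0.079])), (0.63, array([ 0.637, -0.123,  0.079]))]
spindles [(0.89, array([0.679, 0.054, 0.014])), (0.68, array([0.375, 0.399, 0.014])), (0.65, array([ 0.752, -0.096,  0.014])), (0.61, array([0.503, 0.36 , 0.014]))]
0.6 [ 0.4928 -0.103   0.131 ]
0.7 [ 0.4883 -0.0986  0.131 ]
0.76 [ 0.4858 -0.0957  0.131 ]
0.8 [ 0.4843 -0.0937  0.131 ]
0.9 [ 0.4808 -0.0885  0.131 ]
```

View pics/a6.png

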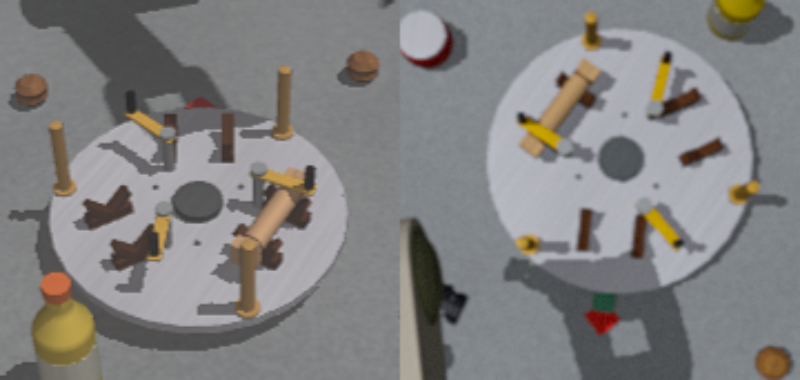

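```bash
python3 - <<'E'
from h import *
ps=env.get_image("scene");pt=env.get_image("top")
print(tri(ps,(218.5,183),pt,(285.5,217.8)),atz(pt,(285.5,217.8),.131),atz(ps,(218.5,183),.131))
rows([(.493,-.102,.20,-41,12),(.493,-.102,.109,-41,4)],f=.05)
T=2*np.pi/3;w=[]
for s in np.linspace(.58,-.02,9)[1:]:
    X=pin(F,1,T,s);w.append((X[0],X[1],.109,-7.5-np.degrees(s),1))
rows(w,T=[.493,-.102,.109,-41],f=0)
E
```

```text
(array([ 0.4903356 , -0.09768302,  0.1264923 ]), np.float64(0.001830722080330875)) [ 0.49014356 -0.09812557  0.131     ] [ 0.49581188 -0.09682258  0.131     ]
12 [{"rx":0,"ry":0,"dx":0.014,"dy":0.02,"dz":0.001,"rz":-0.11,"fingers":0.05},{"rx":0,"ry":0,"dx":0.012,"dy":0.021,"dz":0.001,"rz":-0.11,"fingers":0.05},{"rx":0,"ry":0,"dx":0.009,"dy":0.023,"dz":0,"rz":-0.11,"fingers":0.05},{"rx":0,"ry":0,"dx":0.007,"dy":0.023,"dz":0.001,"rz":-0.11,"fingers":0.05},{"rx":0,"ry":0,"dx":0.004,"dy":0.025,"dz":0.001,"rz":-0.11,"fingers":0.05},{"rx":0,"ry":0,"dx":0.002,"dy":0.024,"dz":0.001,"rz":-0.11,"fingers":0.05},{"rx":0,"ry":0,"dx":-0.002,"dy":0.024,"dz":0,"rz":-0.11,"fingers":0.05},{"rx":0,"ry":0,"dx":-0.003,"dy":0.025,"dz":0.001,"rz":-0.11,"fingers":0.05},{"rx":0,"ry":0,"dx":-0.007,"dy":0.023,"dz":0.001,"rz":-0.11,"fingers":0.05},{"rx":0,"ry":0,"dx":-0.009,"dy":0.023,"dz":0.001,"rz":-0.11,"fingers":0.05},{"rx":0,"ry":0,"dx":-0.011,"dy":0.021,"dz":0.001,"rz":-0.11,"fingers":0.05},{"rx":0,"ry":0,"dx":-0.014,"dy":0.021,"dz":0,"rz":-0.11,"fingers":0.05}]
end [ 0.4933 -0.1022  0.1093] -41.1
4 [{"rx":0,"ry":0,"dx":0,"dy":0,"dz":0.023,"rz":0,"fingers":0.05},{"rx":0,"ry":0,"dx":0,"dy":0,"dz":0.023,"rz":0,"fingers":0.05},{"rx":0,"ry":0,"dx":0,"dy":0,"dz":0.022,"rz":0,"fingers":0.05},{"rx":0,"ry":0,"dx":0,"dy":0,"dz":0.023,"rz":0,"fingers":0.05}]
end [ 0.4933 -0.1022  0.1093] -41.1
8 [{"rx":0,"ry":0,"dx":-0.001,"dy":0.006,"dz":0,"rz":-0.08,"fingers":0},{"rx":0,"ry":0,"dx":0,"dy":0.005,"dz":0,"rz":-0.07,"fingers":0},{"rx":0,"ry":0,"dx":0.001,"dy":0.005,"dz":0,"rz":-0.08,"fingers":0},{"rx":0,"ry":0,"dx":0,"dy":0.005,"dz":0,"rz":-0.07,"fingers":0},{"rx":0,"ry":0,"dx":0,"dy":0.004,"dz":0,"rz":-0.08,"fingers":0},{"rx":0,"ry":0,"dx":0,"dy":0.005,"dz":0,"rz":-0.07,"fingers":0},{"rx":0,"ry":0,"dx":0,"dy":0.005,"dz":0,"rz":-0.08,"fingers":0},{"rx":0,"ry":0,"dx":0.001,"dy":0.005,"dz":0,"rz":-0.07,"fingers":0}]
end [ 0.5284 -0.1183  0.109 ] -6.6
```

Call:
{"op": "arm_command", "data": {"deltas": [{"rx": 0,"ry": 0,"dx": 0.014,"dy": 0.02,"dz": 0,"rz": -0.11,"fingers": 0.05},{"rx": 0,"ry": 0,"dx": 0.012,"dy": 0.021,"dz": 0,"rz": -0.11,"fingers": 0.05},{"rx": 0,"ry": 0,"dx": 0.009,"dy": 0.023,"dz": 0,"rz": -0.11,"fingers": 0.05},{"rx": 0,"ry": 0,"dx": 0.007,"dy": 0.023,"dz": 0,"rz": -0.11,"fingers": 0.05},{"rx": 0,"ry": 0,"dx": 0.004,"dy": 0.025,"dz": 0,"rz": -0.11,"fingers": 0.05},{"rx": 0,"ry": 0,"dx": 0.002,"dy": 0.024,"dz": 0,"rz": -0.11,"fingers": 0.05},{"rx": 0,"ry": 0,"dx": -0.002,"dy": 0.024,"dz": 0,"rz": -0.11,"fingers": 0.05},{"rx": 0,"ry": 0,"dx": -0.003,"dy": 0.025,"dz": 0,"rz": -0.11,"fingers": 0.05},{"rx": 0,"ry": 0,"dx": -0.007,"dy": 0.023,"dz": 0,"rz": -0.11,"fingers": 0.05},{"rx": 0,"ry": 0,"dx": -0.009,"dy": 0.023,"dz": 0,"rz": -0.11,"fingers": 0.05},{"rx": 0,"ry": 0,"dx": -0.011,"dy": 0.021,"dz": 0,"rz": -0.11,"fingers": 0.05},{"rx": 0,"ry": 0,"dx": -0.013,"dy": 0.016,"dz": 0,"rz": -0.11,"fingers": 0.05}]}}

```text
time_s: 26.3
position: [0.4909, -0.0989, 0.2093]
tool_rot: [[0.653, 0.757, 0.0], [0.757, -0.653, -0.0], [-0.0, 0.0, -1.0]]
ft_force: [0.4, 0.3, -0.2]
grip_width: 0.0502
gripper_force: 0.0
```

Call:
{"op": "arm_command", "data": {"deltas": [{"rx": 0,"ry": 0,"dx": 0,"dy": 0,"dz": 0.02,"rz": 0,"fingers": 0.05},{"rx": 0,"ry": 0,"dx": 0,"dy": 0,"dz": 0.02,"rz": 0,"fingers": 0.05},{"rx": 0,"ry": 0,"dx": 0,"dy": 0,"dz": 0,"rz": 0,"fingers": 0.05},{"rx": 0,"ry": 0,"dx": 0,"dy": 0,"dz": 0,"rz": 0,"fingers": 0.05}]}}

```text
time_s: 26.7
position: [0.4909, -0.0974, 0.1697]
tool_rot: [[0.656, 0.755, -0.0], [0.755, -0.656, 0.0], [-0.0, -0.0, -1.0]]
ft_force: [0.3, 0.4, 0.4]
grip_width: 0.0502
gripper_force: 0.0
```

Call:
{"op": "arm_command", "data": {"deltas": [{"rx": 0,"ry": 0,"dx": 0,"dy": 0,"dz": 0.02,"rz": 0,"fingers": 0.05},{"rx": 0,"ry": 0,"dx": 0,"dy": 0,"dz": 0.02,"rz": 0,"fingers": 0.05},{"rx": 0,"ry": 0,"dx": 0,"dy": 0,"dz": 0.02,"rz": 0,"fingers": 0.05},{"rx": 0,"ry": 0,"dx": 0,"dy": 0,"dz": 0,"rz": 0,"fingers": 0},{"rx": 0,"ry": 0,"dx": 0,"dy": 0,"dz": 0,"rz": 0,"fingers": 0},{"rx": 0,"ry": 0,"dx": 0,"dy": 0,"dz": 0,"rz": 0,"fingers": 0},{"rx": 0,"ry": 0,"dx": 0,"dy": 0,"dz": 0,"rz": 0,"fingers": 0}], "squeeze": 25}}

```text
time_s: 27.4
position: [0.4915, -0.0974, 0.1107]
tool_rot: [[0.656, 0.755, 0.002], [0.755, -0.656, -0.001], [0.001, 0.003, -1.0]]
ft_force: [-0.6, -0.8, 5.5]
grip_width: 0.011
gripper_force: 25.0
```

```bash
python3 - <<'E'
from h import *
at()
T=2*np.pi/3;w=[]
p=env.observe()['position'];X=pin(F,1,T,.66)
for s in np.linspace(.66,-.02,9)[1:]:
    X=pin(F,1,T,s);w.append((X[0],X[1],p[2],-7.5-np.degrees(s),1))
rows(w,f=0)
E
```

```text
27.4 [ 0.4915 -0.0974  0.1107] -41.0 w 0.011 f [-0.6 -0.8  5.5] 25.0
8 [{"rx":0,"ry":0,"dx":-0.003,"dy":0.006,"dz":0,"rz":-0.01,"fingers":0},{"rx":0,"ry":0,"dx":0,"dy":0.006,"dz":0,"rz":-0.08,"fingers":0},{"rx":0,"ry":0,"dx":0,"dy":0.005,"dz":0,"rz":-0.09,"fingers":0},{"rx":0,"ry":0,"dx":0,"dy":0.005,"dz":0,"rz":-0.08,"fingers":0},{"rx":0,"ry":0,"dx":0.001,"dy":0.006,"dz":0,"rz":-0.09,"fingers":0},{"rx":0,"ry":0,"dx":0,"dy":0.005,"dz":0,"rz":-0.08,"fingers":0},{"rx":0,"ry":0,"dx":0,"dy":0.005,"dz":0,"rz":-0.09,"fingers":0},{"rx":0,"ry":0,"dx":0,"dy":0.006,"dz":0,"rz":-0.08,"fingers":0}]
end [ 0.5282 -0.1191  0.1107] -6.6
```

Then release, rise and go to the left spindle; replan with a fresh look.

Call:
{"op": "arm_command", "data": {"deltas": [{"rx": 0,"ry": 0,"dx": -0.001,"dy": 0.006,"dz": -0.001,"rz": -0.01,"fingers": 0},{"rx": 0,"ry": 0,"dx": 0,"dy": 0.006,"dz": 0,"rz": -0.08,"fingers": 0},{"rx": 0,"ry": 0,"dx": 0,"dy": 0.005,"dz": 0,"rz": -0.09,"fingers": 0},{"rx": 0,"ry": 0,"dx": 0,"dy": 0.005,"dz": 0,"rz": -0.08,"fingers": 0},{"rx": 0,"ry": 0,"dx": 0.001,"dy": 0.006,"dz": 0,"rz": -0.09,"fingers": 0},{"rx": 0,"ry": 0,"dx": 0,"dy": 0.005,"dz": 0,"rz": -0.08,"fingers": 0},{"rx": 0,"ry": 0,"dx": 0,"dy": 0.005,"dz": 0,"rz": -0.09,"fingers": 0},{"rx": 0,"ry": 0,"dx": 0,"dy": 0.004,"dz": 0,"rz": -0.07,"fingers": 0},{"rx": 0,"ry": 0,"dx": 0,"dy": 0,"dz": 0,"rz": 0,"fingers": 0}]}}

```text
time_s: 28.3
position: [0.527, -0.1177, 0.1108]
tool_rot: [[0.123, 0.992, -0.0], [0.992, -0.123, -0.001], [-0.001, -0.0, -1.0]]
ft_force: [-4.8, -2.6, 4.9]
grip_width: 0.011
gripper_force: 25.1
```

Call:
{"op": "arm_command", "data": {"deltas": [{"rx": 0,"ry": 0,"dx": 0,"dy": 0,"dz": 0,"rz": 0,"fingers": 0.06},{"rx": 0,"ry": 0,"dx": 0,"dy": 0,"dz": 0,"rz": 0,"fingers": 0.06},{"rx": 0,"ry": 0,"dx": 0,"dy": 0,"dz": 0,"rz": 0,"fingers": 0.06},{"rx": 0,"ry": 0,"dx": 0,"dy": 0,"dz": -0.04,"rz": 0,"fingers": 0.06},{"rx": 0,"ry": 0,"dx": 0,"dy": 0,"dz": -0.04,"rz": 0,"fingers": 0.06},{"rx": 0,"ry": 0,"dx": 0,"dy": 0,"dz": -0.03,"rz": 0,"fingers": 0.06}]}}

```text
time_s: 28.9
position: [0.5271, -0.1167, 0.2227]
tool_rot: [[0.125, 0.992, 0.002], [0.992, -0.125, -0.001], [-0.0, 0.002, -1.0]]
ft_force: [-0.6, 0.6, 0.3]
grip_width: 0.0602
gripper_force: 0.0
```

```bash
cat >> h.py <<'E'
def spin(p,u):
    for pts in wood(p,u,32):
        if len(pts)<250: continue
        r=cv2.minAreaRect(pts);b=cv2.boxPoints(r);e=[(b[0]+b[1])/2,(b[2]+b[3])/2] if np.linalg.norm(b[0]-b[1])<np.linalg.norm(b[1]-b[2]) else [(b[1]+b[2])/2,(b[3]+b[0])/2]
        A,B=atz(p,e[0],.016),atz(p,e[1],.016);print(p['shot'],len(pts),'cent',atz(p,pts.mean(0),.016).round(4),'c',((A+B)/2).round(4),'len',np.linalg.norm(A-B).round(4),'ang',np.degrees(np.arctan2(*(B-A)[1::-1])).round(1))
E
python3 - <<'E'
from h import *
at()
ps=env.get_image("scene");pt=env.get_image("top")
print('pin',[(round(d['p'],2),atz(ps,d['location'],.131).round(3)) for d in env.tip_of('pin',ps)])
for p in(ps,pt):
    X=(.4988,.3617,.016)
    spin(p,proj(p,X))
rows([(.50,.05,.225,5,10),(.4988,.3617,.12,14.8,10)],f=.06)
E
```

```text
28.9 [ 0.5271 -0.1167  0.2227] -7.2 w 0.0602 f [-0.6  0.6  0.3] 0.0
pin [(0.59, array([ 0.55 , -0.122,  0.131])), (0.57, array([ 0.714, -0.086,  0.131])), (0.53, array([0.645, 0.096, 0.131]))]
24 385 cent [0.4986 0.3622 0.016 ] c [0.4999 0.3623 0.016 ] len 0.1464 ang -75.3
25 409 cent [0.4993 0.3611 0.016 ] c [0.4993 0.3616 0.016 ] len 0.1422 ang 104.4
12 [{"rx":0,"ry":0,"dx":0.016,"dy":-0.005,"dz":0,"rz":-0.02,"fingers":0.06},{"rx":0,"ry":0,"dx":0.017,"dy":-0.004,"dz":-0.001,"rz":-0.02,"fingers":0.06},{"rx":0,"ry":0,"dx":0.016,"dy":-0.004,"dz":0,"rz":-0.02,"fingers":0.06},{"rx":0,"ry":0,"dx":0.016,"dy":-0.004,"dz":0,"rz":-0.02,"fingers":0.06},{"rx":0,"ry":0,"dx":0.017,"dy":-0.004,"dz":-0.001,"rz":-0.03,"fingers":0.06},{"rx":0,"ry":0,"dx":0.017,"dy":-0.003,"dz":0,"rz":-0.02,"fingers":0.06},{"rx":0,"ry":0,"dx":0.016,"dy":-0.002,"dz":0,"rz":-0.02,"fingers":0.06},{"rx":0,"ry":0,"dx":0.017,"dy":-0.003,"dz":0,"rz":-0.02,"fingers":0.06},{"rx":0,"ry":0,"dx":0.017,"dy":-0.002,"dz":-0.001,"rz":-0.02,"fingers":0.06},{"rx":0,"ry":0,"dx":0.017,"dy":-0.001,"dz":0,"rz":-0.02,"fingers":0.06},{"rx":0,"ry":0,"dx":0.031,"dy":0.002,"dz":0.01,"rz":-0.02,"fingers":0.06},{"rx":0,"ry":0,"dx":0.031,"dy":0.004,"dz":0.011,"rz":-0.01,"fingers":0.06}]
end [0.499  0.3617 0.1199] 14.6
8 [{"rx":0,"ry":0,"dx":0.031,"dy":0.003,"dz":0.01,"rz":-0.02,"fingers":0.06},{"rx":0,"ry":0,"dx":0.031,"dy":0.004,"dz":0.011,"rz":-0.02,"fingers":0.06},{"rx":0,"ry":0,"dx":0.031,"dy":0.005,"dz":0.01,"rz":-0.02,"fingers":0.06},{"rx":0,"ry":0,"dx":0.03,"dy":0.005,"dz":0.011,"rz":-0.01,"fingers":0.06},{"rx":0,"ry":0,"dx":0.031,"dy":0.005,"dz":0.01,"rz":-0.02,"fingers":0.06},{"rx":0,"ry":0,"dx":0.03,"dy":0.007,"dz":0.011,"rz":-0.02,"fingers":0.06},{"rx":0,"ry":0,"dx":0.031,"dy":0.006,"dz":0.01,"rz":-0.02,"fingers":0.06},{"rx":0,"ry":0,"dx":0.03,"dy":0.008,"dz":0.011,"rz":-0.01,"fingers":0.06}]
end [0.499  0.3617 0.1199] 14.6
```

Call:
{"op": "arm_command", "data": {"deltas": [{"rx": 0,"ry": 0,"dx": 0.016,"dy": -0.005,"dz": 0,"rz": -0.02,"fingers": 0.06},{"rx": 0,"ry": 0,"dx": 0.017,"dy": -0.004,"dz": 0,"rz": -0.02,"fingers": 0.06},{"rx": 0,"ry": 0,"dx": 0.016,"dy": -0.004,"dz": 0,"rz": -0.02,"fingers": 0.06},{"rx": 0,"ry": 0,"dx": 0.016,"dy": -0.004,"dz": 0,"rz": -0.02,"fingers": 0.06},{"rx": 0,"ry": 0,"dx": 0.017,"dy": -0.004,"dz": 0,"rz": -0.03,"fingers": 0.06},{"rx": 0,"ry": 0,"dx": 0.017,"dy": -0.003,"dz": 0,"rz": -0.02,"fingers": 0.06},{"rx": 0,"ry": 0,"dx": 0.016,"dy": -0.002,"dz": 0,"rz": -0.02,"fingers": 0.06},{"rx": 0,"ry": 0,"dx": 0.017,"dy": -0.003,"dz": 0,"rz": -0.02,"fingers": 0.06},{"rx": 0,"ry": 0,"dx": 0.017,"dy": -0.002,"dz": 0,"rz": -0.02,"fingers": 0.06},{"rx": 0,"ry": 0,"dx": 0.017,"dy": -0.001,"dz": 0,"rz": -0.02,"fingers": 0.06},{"rx": 0,"ry": 0,"dx": 0.031,"dy": 0.002,"dz": 0,"rz": -0.02,"fingers": 0.06},{"rx": 0,"ry": 0,"dx": 0.031,"dy": 0.004,"dz": 0,"rz": -0.01,"fingers": 0.06}]}}

```text
time_s: 30.25
position: [0.4991, 0.1146, 0.2202]
tool_rot: [[-0.116, 0.993, -0.0], [0.993, 0.116, 0.0], [0.0, -0.0, -1.0]]
ft_force: [0.8, 0.3, -0.9]
grip_width: 0.0598
gripper_force: 0.0
```

Call:
{"op": "arm_command", "data": {"deltas": [{"rx": 0,"ry": 0,"dx": 0.031,"dy": 0.003,"dz": 0.01,"rz": -0.02,"fingers": 0.06},{"rx": 0,"ry": 0,"dx": 0.031,"dy": 0.004,"dz": 0.011,"rz": -0.02,"fingers": 0.06},{"rx": 0,"ry": 0,"dx": 0.031,"dy": 0.005,"dz": 0.01,"rz": -0.02,"fingers": 0.06},{"rx": 0,"ry": 0,"dx": 0.03,"dy": 0.005,"dz": 0.02,"rz": -0.01,"fingers": 0.06},{"rx": 0,"ry": 0,"dx": 0.031,"dy": 0.005,"dz": 0.02,"rz": -0.02,"fingers": 0.06},{"rx": 0,"ry": 0,"dx": 0.03,"dy": 0.007,"dz": 0.02,"rz": -0.02,"fingers": 0.06},{"rx": 0,"ry": 0,"dx": 0.031,"dy": 0.006,"dz": 0.01,"rz": -0.02,"fingers": 0.06},{"rx": 0,"ry": 0,"dx": 0.03,"dy": 0.008,"dz": 0.011,"rz": -0.01,"fingers": 0.06},{"rx": 0,"ry": 0,"dx": 0,"dy": 0,"dz": 0.03,"rz": 0,"fingers": 0.06},{"rx": 0,"ry": 0,"dx": 0,"dy": 0,"dz": 0,"rz": 0,"fingers": 0.06},{"rx": 0,"ry": 0,"dx": 0,"dy": 0,"dz": 0,"rz": 0,"fingers": 0.06}]}}

```text
time_s: 31.35
position: [0.4977, 0.362, 0.0785]
tool_rot: [[-0.253, 0.967, -0.001], [0.967, 0.253, -0.001], [-0.0, -0.001, -1.0]]
ft_force: [0.9, -0.7, 0.6]
grip_width: 0.06
gripper_force: 0.0
```

```bash
python3 - <<'E'
from h import *
at()
ps=env.get_image("scene");pt=env.get_image("top")
for p in(ps,pt):
    print('pin',[(round(d['p'],2),atz(p,d['location'],.131).round(3)) for d in env.tip_of('pin',p)])
    print('sp',[(round(d['p'],2),atz(p,d['location'],.014).round(3)) for d in env.tip_of('spindle',p)])
cv2.imwrite('pics/a7.png',cv2.resize(ps['color'][120:300,160:430],(800,533)))
rows([(.4988,.3617,.003,14.8,4)],f=.06)
E
```

```text
31.35 [0.4977 0.362  0.0785] 14.7 w 0.06 f [ 0.9 -0.7  0.6] 0.0
pin [(0.76, array([ 0.72 , -0.089,  0.131])), (0.59, array([0.642, 0.101, 0.131])), (0.58, array([ 0.532, -0.117,  0.131])), (0.25, array([ 0.724, -0.036,  0.131]))]
sp [(0.73, array([0.499, 0.362, 0.014])), (0.68, array([0.377, 0.394, 0.014])), (0.59, array([0.594, 0.065, 0.014])), (0.44, array([0.639, 0.026, 0.014]))]
pin [(0.73, array([0.635, 0.097, 0.131])), (0.58, array([ 0.716, -0.089,  0.131])), (0.56, array([ 0.524, -0.118,  0.131]))]
sp [(0.7, array([0.36 , 0.398, 0.014])), (0.63, array([0.506, 0.36 , 0.014])), (0.59, array([0.673, 0.061, 0.014]))]
4 [{"rx":0,"ry":0,"dx":0,"dy":0,"dz":0.019,"rz":0,"fingers":0.06},{"rx":0,"ry":0,"dx":0,"dy":0,"dz":0.019,"rz":0,"fingers":0.06},{"rx":0,"ry":0,"dx":0,"dy":0,"dz":0.019,"rz":0,"fingers":0.06},{"rx":0,"ry":0,"dx":0,"dy":0,"dz":0.019,"rz":0,"fingers":0.06}]
end [0.4987 0.3616 0.0033] 14.6
```

View pics/a7.png

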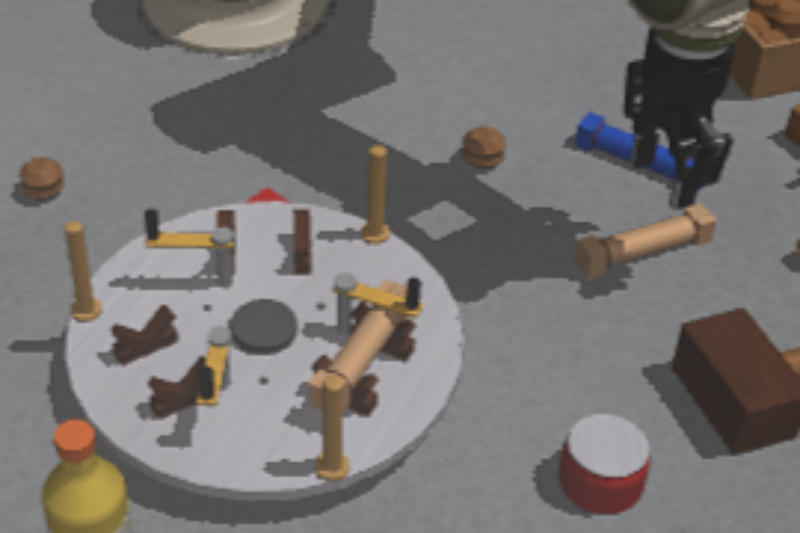

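Call:
{"op": "arm_command", "data": {"deltas": [{"rx": 0,"ry": 0,"dx": 0,"dy": 0.001,"dz": 0.025,"rz": 0,"fingers": 0.06},{"rx": 0,"ry": 0,"dx": 0,"dy": 0,"dz": 0.025,"rz": 0,"fingers": 0.06},{"rx": 0,"ry": 0,"dx": 0,"dy": 0,"dz": 0.02,"rz": 0,"fingers": 0.06},{"rx": 0,"ry": 0,"dx": 0,"dy": 0,"dz": 0.005,"rz": 0,"fingers": 0.06},{"rx": 0,"ry": 0,"dx": 0,"dy": 0,"dz": 0,"rz": 0,"fingers": 0},{"rx": 0,"ry": 0,"dx": 0,"dy": 0,"dz": 0,"rz": 0,"fingers": 0},{"rx": 0,"ry": 0,"dx": 0,"dy": 0,"dz": 0,"rz": 0,"fingers": 0},{"rx": 0,"ry": 0,"dx": 0,"dy": 0,"dz": 0,"rz": 0,"fingers": 0},{"rx": 0,"ry": 0,"dx": 0,"dy": 0,"dz": -0.02,"rz": 0,"fingers": 0},{"rx": 0,"ry": 0,"dx": 0,"dy": 0,"dz": -0.03,"rz": 0,"fingers": 0},{"rx": 0,"ry": 0,"dx": 0,"dy": 0,"dz": 0,"rz": 0,"fingers": 0}], "squeeze": 50}}

```text
time_s: 32.75
position: [0.501, 0.3629, 0.0574]
tool_rot: [[-0.252, 0.968, 0.007], [0.968, 0.252, 0.003], [0.001, 0.007, -1.0]]
ft_force: [-0.2, -0.5, -1.1]
grip_width: 0.0261
gripper_force: 49.4
```

```bash
python3 - <<'E'
from h import *
at()
s=env.observe();p=s['position'];n=npt(F,0,0,0,0,.079)
rows([(p[0],p[1],.23,14.5,5),(n[0],n[1],.23,-7.6,13),(n[0],n[1],.15,-7.6,4)],f=0)
E
```

```text
32.75 [0.501  0.3629 0.0574] 14.6 w 0.0261 f [-0.2 -0.5 -1.1] 49.4
12 [{"rx":0,"ry":0,"dx":0,"dy":0,"dz":-0.035,"rz":0,"fingers":0},{"rx":0,"ry":0,"dx":0,"dy":0,"dz":-0.034,"rz":0,"fingers":0},{"rx":0,"ry":0,"dx":0,"dy":0,"dz":-0.035,"rz":0,"fingers":0},{"rx":0,"ry":0,"dx":0,"dy":0,"dz":-0.034,"rz":0,"fingers":0},{"rx":0,"ry":0,"dx":0,"dy":0,"dz":-0.035,"rz":0,"fingers":0},{"rx":0,"ry":0,"dx":-0.028,"dy":-0.007,"dz":0,"rz":0.03,"fingers":0},{"rx":0,"ry":0,"dx":-0.029,"dy":-0.007,"dz":0,"rz":0.03,"fingers":0},{"rx":0,"ry":0,"dx":-0.028,"dy":-0.005,"dz":0,"rz":0.03,"fingers":0},{"rx":0,"ry":0,"dx":-0.029,"dy":-0.005,"dz":0,"rz":0.03,"fingers":0},{"rx":0,"ry":0,"dx":-0.029,"dy":-0.004,"dz":0,"rz":0.03,"fingers":0},{"rx":0,"ry":0,"dx":-0.029,"dy":-0.003,"dz":0,"rz":0.03,"fingers":0},{"rx":0,"ry":0,"dx":-0.029,"dy":-0.002,"dz":0,"rz":0.03,"fingers":0}]
end [ 0.5022 -0.0156  0.1504] -7.7
10 [{"rx":0,"ry":0,"dx":-0.029,"dy":-0.001,"dz":0,"rz":0.03,"fingers":0},{"rx":0,"ry":0,"dx":-0.029,"dy":-0.001,"dz":0,"rz":0.03,"fingers":0},{"rx":0,"ry":0,"dx":-0.029,"dy":0.001,"dz":0,"rz":0.03,"fingers":0},{"rx":0,"ry":0,"dx":-0.029,"dy":0.001,"dz":0,"rz":0.03,"fingers":0},{"rx":0,"ry":0,"dx":-0.029,"dy":0.002,"dz":0,"rz":0.03,"fingers":0},{"rx":0,"ry":0,"dx":-0.029,"dy":0.004,"dz":0,"rz":0.03,"fingers":0},{"rx":0,"ry":0,"dx":0,"dy":0,"dz":0.02,"rz":0,"fingers":0},{"rx":0,"ry":0,"dx":0,"dy":0,"dz":0.02,"rz":0,"fingers":0},{"rx":0,"ry":0,"dx":0,"dy":0,"dz":0.02,"rz":0,"fingers":0},{"rx":0,"ry":0,"dx":0,"dy":0,"dz":0.02,"rz":0,"fingers":0}]
end [ 0.5022 -0.0156  0.1504] -7.7
```

Call:
{"op": "arm_command", "data": {"deltas": [{"rx": 0,"ry": 0,"dx": 0,"dy": 0,"dz": -0.035,"rz": 0,"fingers": 0},{"rx": 0,"ry": 0,"dx": 0,"dy": 0,"dz": -0.034,"rz": 0,"fingers": 0},{"rx": 0,"ry": 0,"dx": 0,"dy": 0,"dz": -0.035,"rz": 0,"fingers": 0},{"rx": 0,"ry": 0,"dx": 0,"dy": 0,"dz": -0.034,"rz": 0,"fingers": 0},{"rx": 0,"ry": 0,"dx": 0,"dy": 0,"dz": -0.035,"rz": 0,"fingers": 0},{"rx": 0,"ry": 0,"dx": -0.028,"dy": -0.007,"dz": 0,"rz": 0.03,"fingers": 0},{"rx": 0,"ry": 0,"dx": -0.029,"dy": -0.007,"dz": 0,"rz": 0.03,"fingers": 0},{"rx": 0,"ry": 0,"dx": -0.028,"dy": -0.005,"dz": 0,"rz": 0.03,"fingers": 0},{"rx": 0,"ry": 0,"dx": -0.029,"dy": -0.005,"dz": 0,"rz": 0.03,"fingers": 0},{"rx": 0,"ry": 0,"dx": -0.029,"dy": -0.004,"dz": 0,"rz": 0.03,"fingers": 0},{"rx": 0,"ry": 0,"dx": -0.029,"dy": -0.003,"dz": 0,"rz": 0.03,"fingers": 0},{"rx": 0,"ry": 0,"dx": -0.029,"dy": -0.002,"dz": 0,"rz": 0.03,"fingers": 0}]}}

```text
time_s: 33.95
position: [0.4994, 0.1568, 0.226]
tool_rot: [[-0.044, 0.999, -0.0], [0.999, 0.044, -0.0], [-0.0, -0.0, -1.0]]
ft_force: [0.2, 0.4, -0.8]
grip_width: 0.0265
gripper_force: 49.5
```

Call:
{"op": "arm_command", "data": {"deltas": [{"rx": 0,"ry": 0,"dx": -0.029,"dy": -0.001,"dz": 0,"rz": 0.03,"fingers": 0},{"rx": 0,"ry": 0,"dx": -0.029,"dy": -0.001,"dz": 0,"rz": 0.03,"fingers": 0},{"rx": 0,"ry": 0,"dx": -0.029,"dy": 0.001,"dz": 0,"rz": 0.03,"fingers": 0},{"rx": 0,"ry": 0,"dx": -0.029,"dy": 0.001,"dz": 0,"rz": 0.03,"fingers": 0},{"rx": 0,"ry": 0,"dx": -0.029,"dy": 0.002,"dz": 0,"rz": 0.03,"fingers": 0},{"rx": 0,"ry": 0,"dx": -0.029,"dy": 0.004,"dz": 0,"rz": 0.03,"fingers": 0},{"rx": 0,"ry": 0,"dx": 0,"dy": 0,"dz": 0.02,"rz": 0,"fingers": 0},{"rx": 0,"ry": 0,"dx": 0,"dy": 0,"dz": 0.02,"rz": 0,"fingers": 0},{"rx": 0,"ry": 0,"dx": 0,"dy": 0,"dz": 0.02,"rz": 0,"fingers": 0},{"rx": 0,"ry": 0,"dx": 0,"dy": 0,"dz": 0.02,"rz": 0,"fingers": 0},{"rx": 0,"ry": 0,"dx": 0,"dy": 0,"dz": 0,"rz": 0,"fingers": 0},{"rx": 0,"ry": 0,"dx": 0,"dy": 0,"dz": 0,"rz": 0,"fingers": 0}]}}

```text
time_s: 35.15
position: [0.5006, -0.0165, 0.1467]
tool_rot: [[0.135, 0.991, -0.0], [0.991, -0.135, 0.0], [0.0, -0.0, -1.0]]
ft_force: [0.3, -0.1, -0.7]
grip_width: 0.0263
gripper_force: 49.5
```

```bash
python3 - <<'E'
from h import *
at()
ps=env.get_image("scene")
cv2.imwrite('pics/a8.png',cv2.resize(ps['color'][110:260,160:340],(800,600)))
rows([(.5018,-.0154,.1,-7.5,2),(.5018,-.0154,.07,-7.5,4)],f=0)
E
```

```text
35.15 [ 0.5006 -0.0165  0.1467] -7.7 w 0.0263 f [ 0.3 -0.1 -0.7] 49.5
6 [{"rx":0,"ry":0,"dx":0.001,"dy":0,"dz":0.024,"rz":0,"fingers":0},{"rx":0,"ry":0,"dx":0,"dy":0.001,"dz":0.023,"rz":0,"fingers":0},{"rx":0,"ry":0,"dx":0,"dy":0,"dz":0.008,"rz":0,"fingers":0},{"rx":0,"ry":0,"dx":0,"dy":0,"dz":0.007,"rz":0,"fingers":0},{"rx":0,"ry":0,"dx":0,"dy":0,"dz":0.008,"rz":0,"fingers":0},{"rx":0,"ry":0,"dx":0,"dy":0,"dz":0.007,"rz":0,"fingers":0}]
end [ 0.502  -0.0156  0.0702] -7.7
```

View pics/a8.png

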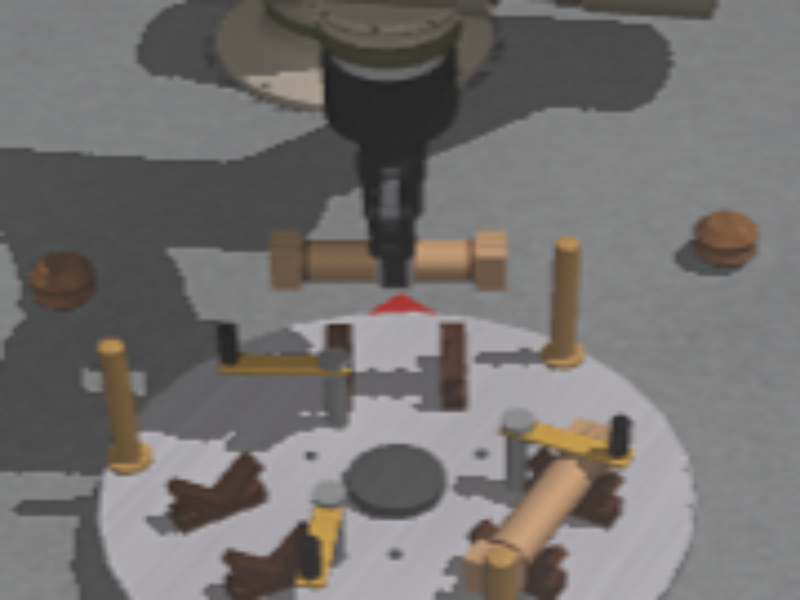

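Call:
{"op": "arm_command", "data": {"deltas": [{"rx": 0,"ry": 0,"dx": 0.003,"dy": 0.001,"dz": 0.024,"rz": -0.02,"fingers": 0},{"rx": 0,"ry": 0,"dx": 0,"dy": 0,"dz": 0.023,"rz": 0,"fingers": 0},{"rx": 0,"ry": 0,"dx": 0,"dy": 0,"dz": 0.008,"rz": 0,"fingers": 0},{"rx": 0,"ry": 0,"dx": 0,"dy": 0,"dz": 0.007,"rz": 0,"fingers": 0},{"rx": 0,"ry": 0,"dx": 0,"dy": 0,"dz": 0.008,"rz": 0,"fingers": 0},{"rx": 0,"ry": 0,"dx": 0,"dy": 0,"dz": 0.006,"rz": 0,"fingers": 0},{"rx": 0,"ry": 0,"dx": 0,"dy": 0,"dz": 0,"rz": 0,"fingers": 0},{"rx": 0,"ry": 0,"dx": 0,"dy": 0,"dz": 0,"rz": 0,"fingers": 0}]}}

```text
time_s: 36.0
position: [0.5022, -0.0137, 0.0706]
tool_rot: [[0.115, 0.993, 0.001], [0.993, -0.115, -0.0], [-0.0, 0.001, -1.0]]
ft_force: [1.0, -0.1, -0.2]
grip_width: 0.0261
gripper_force: 49.4
```

Call:
{"op": "arm_command", "data": {"deltas": [{"rx": 0,"ry": 0,"dx": 0,"dy": 0,"dz": 0.002,"rz": 0,"fingers": 0},{"rx": 0,"ry": 0,"dx": 0,"dy": 0,"dz": 0,"rz": 0,"fingers": 0},{"rx": 0,"ry": 0,"dx": 0,"dy": 0,"dz": 0,"rz": 0,"fingers": 0.05},{"rx": 0,"ry": 0,"dx": 0,"dy": 0,"dz": 0,"rz": 0,"fingers": 0.05},{"rx": 0,"ry": 0,"dx": 0,"dy": 0,"dz": 0,"rz": 0,"fingers": 0.05},{"rx": 0,"ry": 0,"dx": 0,"dy": 0,"dz": 0,"rz": 0,"fingers": 0.05},{"rx": 0,"ry": 0,"dx": 0,"dy": 0,"dz": -0.02,"rz": 0,"fingers": 0.05},{"rx": 0,"ry": 0,"dx": 0,"dy": 0,"dz": -0.03,"rz": 0,"fingers": 0.05},{"rx": 0,"ry": 0,"dx": 0,"dy": 0,"dz": -0.035,"rz": 0,"fingers": 0.05},{"rx": 0,"ry": 0,"dx": 0,"dy": 0,"dz": -0.035,"rz": 0,"fingers": 0.05}]}}

```text
time_s: 37.0
position: [0.5015, -0.0135, 0.1894]
tool_rot: [[0.115, 0.993, -0.001], [0.993, -0.115, 0.0], [0.0, -0.001, -1.0]]
ft_force: [0.8, 0.3, 0.3]
grip_width: 0.0503
gripper_force: 0.0
```

```bash
python3 - <<'E'
from h import *
at()
ps=env.get_image("scene");pt=env.get_image("top")
for p in(ps,pt):
    print('pin',[(round(d['p'],2),atz(p,d['location'],.131).round(3)) for d in env.tip_of('pin',p)])
cv2.imwrite('pics/a9.png',cv2.resize(ps['color'][110:260,160:340],(800,600)))
T=2*np.pi/3-.02
X=pin(F,1,T,0);print(X)
rows([(X[0],X[1],.19,-6.8,5),(X[0],X[1],.109,-6.8,4)],f=.045)
w=[]
for s in np.linspace(0.0,1.65,15)[1:]:
    Y=pin(F,1,T,s);w.append((Y[0],Y[1],.11,-6.8-np.degrees(s),1))
rows(w,T=[X[0],X[1],.11,-6.8],f=0)
E
```

```text
37.0 [ 0.5015 -0.0135  0.1894] -6.6 w 0.0503 f [0.8 0.3 0.3] 0.0
pin [(0.56, array([0.656, 0.095, 0.131])), (0.53, array([ 0.542, -0.118,  0.131])), (0.46, array([ 0.721, -0.088,  0.131]))]
pin [(0.72, array([0.639, 0.096, 0.131])), (0.37, array([0.352, 0.208, 0.131]))]
[ 0.52841511 -0.12002286  0.131     ]
9 [{"rx":0,"ry":0,"dx":-0.021,"dy":0.008,"dz":0,"rz":0,"fingers":0.045},{"rx":0,"ry":0,"dx":-0.02,"dy":0.007,"dz":-0.001,"rz":0,"fingers":0.045},{"rx":0,"ry":0,"dx":-0.021,"dy":0.008,"dz":0,"rz":0,"fingers":0.045},{"rx":0,"ry":0,"dx":-0.02,"dy":0.008,"dz":0,"rz":0,"fingers":0.045},{"rx":0,"ry":0,"dx":-0.021,"dy":0.008,"dz":-0.001,"rz":0,"fingers":0.045},{"rx":0,"ry":0,"dx":0,"dy":0,"dz":0.02,"rz":0,"fingers":0.045},{"rx":0,"ry":0,"dx":0,"dy":0,"dz":0.021,"rz":0,"fingers":0.045},{"rx":0,"ry":0,"dx":0,"dy":0,"dz":0.02,"rz":0,"fingers":0.045},{"rx":0,"ry":0,"dx":0,"dy":0,"dz":0.02,"rz":0,"fingers":0.045}]
end [ 0.5287 -0.1204  0.1094] -6.6
12 [{"rx":0,"ry":0,"dx":0,"dy":-0.007,"dz":0,"rz":0.12,"fingers":0},{"rx":0,"ry":0,"dx":0.001,"dy":-0.008,"dz":0,"rz":0.12,"fingers":0},{"rx":0,"r
[... 152 characters left out ...]
007,"dz":0,"rz":0.12,"fingers":0},{"rx":0,"ry":0,"dx":0,"dy":-0.008,"dz":0,"rz":0.12,"fingers":0},{"rx":0,"ry":0,"dx":0.001,"dy":-0.007,"dz":0,"rz":0.11,"fingers":0},{"rx":0,"ry":0,"dx":0,"dy":-0.007,"dz":0,"rz":0.12,"fingers":0},{"rx":0,"ry":0,"dx":0,"dy":-0.008,"dz":0,"rz":0.12,"fingers":0},{"rx":0,"ry":0,"dx":0.001,"dy":-0.007,"dz":0,"rz":0.12,"fingers":0},{"rx":0,"ry":0,"dx":0,"dy":-0.008,"dz":0,"rz":0.12,"fingers":0},{"rx":0,"ry":0,"dx":0.001,"dy":-0.007,"dz":0,"rz":0.11,"fingers":0}]
end [ 0.4732 -0.0453  0.11  ] -101.3
2 [{"rx":0,"ry":0,"dx":0,"dy":-0.007,"dz":0,"rz":0.12,"fingers":0},{"rx":0,"ry":0,"dx":0,"dy":-0.008,"dz":0,"rz":0.12,"fingers":0}]
end [ 0.4732 -0.0453  0.11  ] -101.3
```

View pics/a9.png

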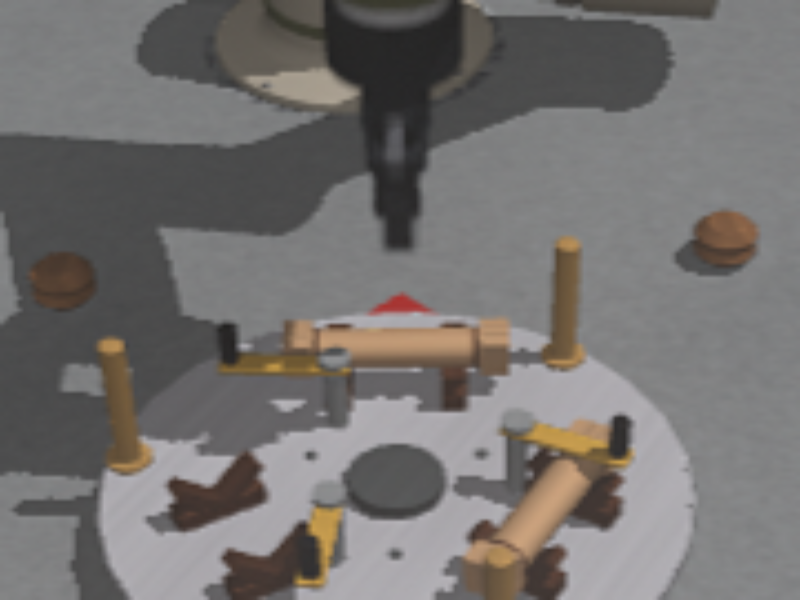

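Call:
{"op": "arm_command", "data": {"deltas": [{"rx": 0,"ry": 0,"dx": -0.021,"dy": 0.008,"dz": 0,"rz": 0,"fingers": 0.045},{"rx": 0,"ry": 0,"dx": -0.02,"dy": 0.007,"dz": 0,"rz": 0,"fingers": 0.045},{"rx": 0,"ry": 0,"dx": -0.021,"dy": 0.007,"dz": 0,"rz": 0,"fingers": 0.045},{"rx": 0,"ry": 0,"dx": -0.02,"dy": 0.008,"dz": 0,"rz": 0,"fingers": 0.045},{"rx": 0,"ry": 0,"dx": -0.021,"dy": 0.008,"dz": 0,"rz": 0,"fingers": 0.045},{"rx": 0,"ry": 0,"dx": 0,"dy": 0,"dz": 0.02,"rz": 0,"fingers": 0.045},{"rx": 0,"ry": 0,"dx": 0,"dy": 0,"dz": 0.02,"rz": 0,"fingers": 0.045},{"rx": 0,"ry": 0,"dx": 0,"dy": 0,"dz": 0.02,"rz": 0,"fingers": 0.045},{"rx": 0,"ry": 0,"dx": 0,"dy": 0,"dz": 0.019,"rz": 0,"fingers": 0.045},{"rx": 0,"ry": 0,"dx": 0,"dy": 0,"dz": 0,"rz": 0,"fingers": 0},{"rx": 0,"ry": 0,"dx": 0,"dy": 0,"dz": 0,"rz": 0,"fingers": 0},{"rx": 0,"ry": 0,"dx": 0,"dy": 0,"dz": 0,"rz": 0,"fingers": 0}], "squeeze": 25}}

```text
time_s: 38.4
position: [0.5278, -0.1203, 0.1095]
tool_rot: [[0.115, 0.993, -0.0], [0.993, -0.115, 0.0], [0.0, -0.0, -1.0]]
ft_force: [-0.7, 0.3, -6.1]
grip_width: 0.0107
gripper_force: 24.5
```

Call:
{"op": "arm_command", "data": {"deltas": [{"rx": 0,"ry": 0,"dx": 0,"dy": -0.007,"dz": 0,"rz": 0.12,"fingers": 0},{"rx": 0,"ry": 0,"dx": 0.001,"dy": -0.008,"dz": 0,"rz": 0.12,"fingers": 0}]}}

```text
time_s: 38.6
position: [0.5133, -0.1165, 0.1095]
tool_rot: [[0.352, 0.936, 0.0], [0.936, -0.352, 0.0], [0.0, 0.0, -1.0]]
ft_force: [2.3, 1.4, -6.6]
grip_width: 0.0107
gripper_force: 24.6
```

Call:
{"op": "arm_command", "data": {"deltas": [{"rx": 0,"ry": 0,"dx": 0,"dy": -0.007,"dz": 0,"rz": 0.11,"fingers": 0},{"rx": 0,"ry": 0,"dx": 0.001,"dy": -0.008,"dz": 0,"rz": 0.12,"fingers": 0},{"rx": 0,"ry": 0,"dx": 0.001,"dy": -0.007,"dz": 0,"rz": 0.12,"fingers": 0},{"rx": 0,"ry": 0,"dx": 0,"dy": -0.008,"dz": 0,"rz": 0.12,"fingers": 0},{"rx": 0,"ry": 0,"dx": 0.001,"dy": -0.007,"dz": 0,"rz": 0.11,"fingers": 0},{"rx": 0,"ry": 0,"dx": 0,"dy": -0.007,"dz": 0,"rz": 0.12,"fingers": 0},{"rx": 0,"ry": 0,"dx": 0,"dy": -0.008,"dz": 0,"rz": 0.12,"fingers": 0},{"rx": 0,"ry": 0,"dx": 0.001,"dy": -0.007,"dz": 0,"rz": 0.12,"fingers": 0},{"rx": 0,"ry": 0,"dx": 0,"dy": -0.008,"dz": 0,"rz": 0.12,"fingers": 0},{"rx": 0,"ry": 0,"dx": 0.001,"dy": -0.007,"dz": 0,"rz": 0.11,"fingers": 0},{"rx": 0,"ry": 0,"dx": 0,"dy": -0.007,"dz": 0,"rz": 0.12,"fingers": 0},{"rx": 0,"ry": 0,"dx": 0,"dy": 0,"dz": 0,"rz": 0,"fingers": 0}]}}

```text
time_s: 39.8
position: [0.4726, -0.0522, 0.1095]
tool_rot: [[0.997, -0.076, 0.001], [-0.076, -0.997, 0.0], [0.001, -0.0, -1.0]]
ft_force: [4.2, -0.2, -8.1]
grip_width: 0.0104
gripper_force: 24.7
```

Call:
{"op": "arm_command", "data": {"deltas": [{"rx": 0,"ry": 0,"dx": 0,"dy": -0.004,"dz": 0,"rz": 0,"fingers": 0},{"rx": 0,"ry": 0,"dx": 0,"dy": 0,"dz": 0,"rz": 0,"fingers": 0}]}}

```text
time_s: 40.0
position: [0.4722, -0.0488, 0.1095]
tool_rot: [[0.997, -0.073, -0.001], [-0.073, -0.997, -0.0], [-0.001, 0.0, -1.0]]
ft_force: [0.1, -0.8, -4.8]
grip_width: 0.011
gripper_force: 25.0
```

Call:
{"op": "arm_command", "data": {"deltas": [{"rx": 0,"ry": 0,"dx": 0,"dy": -0.003,"dz": 0,"rz": 0.02,"fingers": 0},{"rx": 0,"ry": 0,"dx": 0,"dy": 0,"dz": 0,"rz": 0,"fingers": 0}]}}

```text
time_s: 40.2
position: [0.4722, -0.0458, 0.1094]
tool_rot: [[0.996, -0.095, -0.001], [-0.095, -0.996, -0.0], [-0.001, 0.0, -1.0]]
ft_force: [-3.2, -2.5, -1.8]
grip_width: 0.0109
gripper_force: 25.2
```

Call:
{"op": "arm_command", "data": {"deltas": [{"rx": 0,"ry": 0,"dx": 0,"dy": 0,"dz": 0,"rz": 0,"fingers": 0.05},{"rx": 0,"ry": 0,"dx": 0,"dy": 0,"dz": 0,"rz": 0,"fingers": 0.05},{"rx": 0,"ry": 0,"dx": 0,"dy": 0,"dz": 0,"rz": 0,"fingers": 0.05},{"rx": 0,"ry": 0,"dx": 0,"dy": 0,"dz": -0.03,"rz": 0,"fingers": 0.05},{"rx": 0,"ry": 0,"dx": 0,"dy": 0,"dz": -0.04,"rz": 0,"fingers": 0.05},{"rx": 0,"ry": 0,"dx": 0,"dy": 0,"dz": -0.04,"rz": 0,"fingers": 0.05},{"rx": 0,"ry": 0,"dx": -0.04,"dy": 0,"dz": -0.02,"rz": 0,"fingers": 0.05},{"rx": 0,"ry": 0,"dx": -0.04,"dy": -0.03,"dz": 0,"rz": 0,"fingers": 0.05},{"rx": 0,"ry": 0,"dx": 0,"dy": -0.04,"dz": 0,"rz": 0,"fingers": 0.05},{"rx": 0,"ry": 0,"dx": 0,"dy": -0.04,"dz": 0,"rz": 0,"fingers": 0.05},{"rx": 0,"ry": 0,"dx": 0,"dy": -0.04,"dz": 0,"rz": 0,"fingers": 0.05},{"rx": 0,"ry": 0,"dx": 0,"dy": 0,"dz": 0,"rz": 0,"fingers": 0.05}]}}

```text
time_s: 41.4
position: [0.407, 0.1145, 0.2396]
tool_rot: [[0.996, -0.089, 0.001], [-0.089, -0.996, 0.001], [0.001, -0.001, -1.0]]
ft_force: [-0.3, -0.9, 0.4]
grip_width: 0.0498
gripper_force: 0.0
```

```bash
python3 - <<'E'
from h import *
at()
ps=env.get_image("scene");pt=env.get_image("top")
for p in(ps,pt):
    print('pin',[(round(d['p'],2),atz(p,d['location'],.131).round(3)) for d in env.tip_of('pin',p)])
    print('sp',[(round(d['p'],2),atz(p,d['location'],.014).round(3)) for d in env.tip_of('spindle',p)])
T=2*np.pi/3-.02
print(pin(F,1,T,1.571),pin(F,0,T,1.571))
cv2.imwrite('pics/b1.png',cv2.resize(np.hstack([ps['color'][140:290,160:340],pt['color'][120:270,170:350]]),(800,334)))
cv2.imwrite('pics/b2.png',cv2.resize(ps['color'],(800,600)))
E
```

```text
41.4 [0.407  0.1145 0.2396] -95.1 w 0.0498 f [-0.3 -0.9  0.4] 0.0
pin [(0.76, array([0.646, 0.1  , 0.131])), (0.68, array([ 0.488, -0.052,  0.131])), (0.48, array([ 0.727, -0.079,  0.131]))]
sp [(0.88, array([0.609, 0.061, 0.014])), (0.85, array([ 0.434, -0.007,  0.014])), (0.44, array([0.704, 0.408, 0.014]))]
pin [(0.75, array([ 0.716, -0.09 ,  0.131])), (0.52, array([0.638, 0.098, 0.131])), (0.43, array([ 0.47 , -0.049,  0.131]))]
sp [(0.9, array([0.37 , 0.393, 0.014])), (0.88, array([0.51 , 0.001, 0.014])), (0.85, array([0.677, 0.058, 0.014]))]
[ 0.4727829  -0.05041917  0.131     ] [0.64612599 0.09349886 0.131     ]
```

View pics/b1.png

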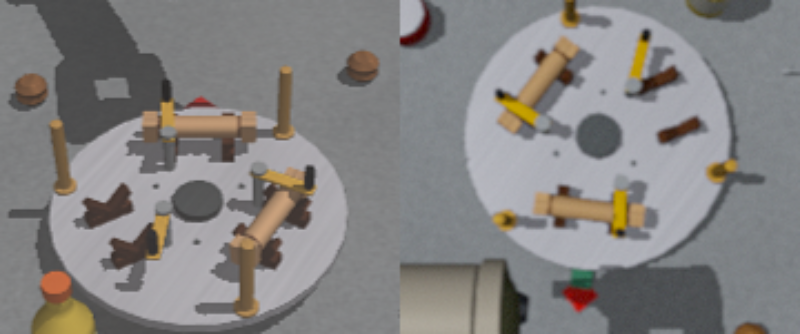

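View pics/b2.png

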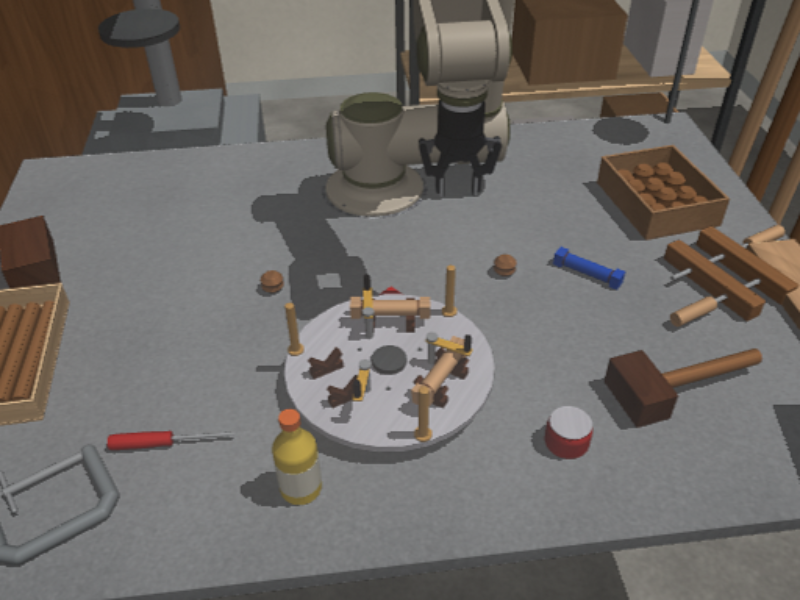

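```bash
python3 -c "
from rig import env
print(env.close_job())"
```

```text
the job is handed in; nothing more can be done
None
```

The job is handed in: both spindles found on the bench (there was no third) are seated and strapped in nests a and b. The table rests at nest b's detent and the robot stands clear; I did not see the judge's verdict.

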